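# Reload the edge bander's glue magazine and lock its bayonet lid

### The arm

A 7-joint arm with a two-finger parallel gripper is mounted at the origin on the work surface. World frame = base frame: x ahead of the robot, y to its left, z up, the work surface at z = 0. Lengths are in m, angles in rad, forces in N, time in s.
With the tool pointing down it reaches from about 0.35 to 0.9 m from the base axis. Payload 8.1 kg.
Tool frame: the origin (TCP) lies midway between the tips of the shut fingers; the grasp point (between the pads) lies 19 mm behind it; z points along the fingers, y is the direction in which the jaws open and shut (so a half turn about z gives the same grasp; the last joint's range is limited). The gripper opens to 92 mm and grips with 3 to 60 N. Pads are 19 mm wide; open, the fingers measure 130 mm over their backs; the gripper's body (75 mm by 190 mm) begins 47 mm behind the grasp point.
Start: joints at [-1.209, 0.434, 0.025, 1.573, -0.012, 1.134, -0.075], TCP at [0.28, 0.559, 0.227] pointing down, gripper open.
Joint ranges: [-2.62, 2.62], [-0.44, 2.09], [-1.27, 1.32], [0.08, 2.57], [-1.32, 4.46], [0.12, 2], [-2.74, 2.74]. Speed limits (rad/s): [2.22, 2.22, 3.01, 3.01, 3.14, 3.14, 3.14].

### API

Orientations are given as a rotation vector (axis times angle).
In Python, from cell import monitor, get_image, get_calibration, workorder, look_for, masks_of gives the robot as it stands.
- The arm moves only by the shell command python3 -m crank 'ROWS' [FORCE]. ROWS is JSON, a list of rows, each a list of 3 entries, a list of its own where there are three numbers: the shift along the tool's x, y, z in cm, then the turn about the tool's z in degrees, then the closure in counts, from 0 (fully open) to 255 (shut). A call has 1 to 5 rows; each row shifts and turns the commanded pose from where the row before left it, along the tool's axes as they then stand; what a row does not reach is not made up. A row lasts 1/10 s, in which the tool goes at most 50 mm and 8.59 degrees, less where a joint would pass 70% of its speed; a pose out of reach is approached as far as the arm can. A call with a gripper value outside its range is refused whole. The fingers move at their own pace and stop on an object; FORCE is the grip in N (left out, the last holds). Time passes only in rows, so rows that do not move let the fingers close. It gives the time, the measured TCP pose, the force and the opening at its end, in the units of the state.
- monitor.observe(): the state, without advancing time (a new reading comes with each control period).
- get_image(name): name is "scene" or "top" or "wrist"; returns (picture, depth): 400x640x3 uint8, red, green, blue; 400x640 float32, m along the optical axis (not along the pixel's ray), 0 where there is no reading.
- get_calibration(name): a dict with "fx", "fy", "cx", "cy" (pixels), "R" (3x3) and "t" (3): a world point X has camera coordinates R X + t. Camera axes: x right, y down, z forward; pixel columns grow to the right and rows downward; lengths in m; the calibration is good to about 2 mm. A picture is of the moment at which its call begins: read the wrist's pose just before it. get_calibration takes no time and is no camera call; for the wrist camera it gives the pose at the moment of the call.
- workorder.sign_off(): hands the job in, once; it reports no verdict.
Trained networks look in the newest picture that a camera, given by its name, has taken for a name from the list of things; names that differ only in an ending like _2 or _b are one class to them, and where a whole thing is asked for, a point or a joint stands for the part that bears it (a point fixed in the world has none). Each returns a list of dicts, best first, with "score" (0 to 1); they miss things now and then, are a little off and sometimes report something else, mostly with a low value. They report only what shows in the picture. A call takes as long as a camera call. They do not tell look-alikes from the thing itself.
- look_for(label, camera): "location" ([x, y, z] in m, in world coordinates, good to about 4 mm: the middle of the surface that is visible of it).
- masks_of(label, camera): "region" (400x640 bool, what is visible of it).
The state is a dict: "clock": time; "joints": joint angles; "dq": joint speeds; "joint_efforts": joint torques, N m; "position": TCP position; "ee_rot": TCP orientation; "force": force on the tool from outside, world axes, zero at the start; "ft_torque": the same for the moment, N m; "width": opening from 0.0 (shut) to 1.0 (fully open).
Only numpy, scipy, OpenCV 4.12 (cv2) and the standard library are available. Lean on these libraries where they do the work, as an engineer would, in place of code of your own. Each camera call takes 0.05 s, during which the arm holds its last target.

### The job

Reload the edge bander: take the two glue blocks that stand on the bench and drop the short, part-used one into the round glue magazine first, so that it is used up first, and the full-length one on top of it. Then close the magazine with its lid: set the lid's two ears into the two notches of the collar, push it down against the sprung seal, turn it a quarter turn clockwise as far as it goes, and let it spring up into its lock. Leave the roll of edging, the small jar and the white board offcut where they lie.

Things in the scene. Friction and masses are not known exactly. Their poses are not given: they have to be found in the camera images.
- mouth (a point): mouth of the glue magazine on the grey bench-top edge bander (a fixed machine): on the magazine's upright axis, level with the top of its round aluminium collar, 182.5 mm above the bench. Collar 112 mm across, opening 75 mm, lip 8 mm thick. z up; -x to the machine's front. Notches in the lip lie on the +y and -y axes, locking pockets on +x and -x. The rest of the machine (to +x and +y) is lower
- notch (a point): middle of the collar's +y notch, at the collar's top, 42 mm from the axis; a second one is opposite. Each is 44 degrees wide and reaches 49 mm from the axis: here the lid's ears go in. From here they turn under the lip, clockwise seen from above only (the other way is blocked), a quarter turn to a stop
- pocket (a point): where an ear ends when locked: on the machine's +x axis, 40 mm from the magazine axis, at the collar's top; another is opposite. Pockets in the lip's underside here, 2.5 mm deep and 46 degrees wide, take the ears when the pressed lid is let up by the seal's spring. The stop is at their far edge, 8 degrees past centre
- seal_top (a point): centre of the sprung rubber seal ring in the mouth (hole 56 mm) on which the lid rests, 12.5 mm below the collar's top. It gives by up to 9 mm: 4 N at first, 1.2 N per mm more, 15 N at the end. The lid must go down 3.5 mm (about 8 N) before its ears clear the lip and it can turn; 6 mm down is right
- grid (a point): bottom of the magazine, on its axis, 142.5 mm below the collar's top: the glue blocks come to rest here, one on the other. The tube is 56 mm inside. A block let go upright in the mouth drops down by itself
- short_block_mid (a point): the short, part-used glue block: hard ivory cylinder 50 mm across, 45 mm tall, standing upright, foot bevelled by 5 mm; the point is its centre, half-way up; z along its axis. About 90 g
- long_block_mid (a point): the full-length glue block: hard ivory cylinder 50 mm across, 70 mm tall, standing upright, foot bevelled by 5 mm; the point is its centre, half-way up; z along its axis. About 140 g
- lid_grip (a point): the magazine lid's black grip bar, 54 mm long (x), 14 mm thick (y), 28 mm tall, upright on the lid. The point is on the lid's axis, 7 mm below the bar's top, 21 mm above the disc's top, 41 mm above the underside; x along the bar and through both ears, z up. A half turn gives the same lid. Resting unlocked on the seal it is 28.5 mm above the collar's top; locked, 27.5 mm
- lid_foot (a point): centre of the lid's underside, on the bench at the start. The lid is an aluminium disc 68 mm across and 20 mm thick, with two opposite ears on its x axis, 30 degrees wide, reaching 45 mm from the axis, 2 to 8 mm above the underside. About 0.24 kg
- tape_roll: bystander: a roll of wood edging, 90 mm across, 22 mm tall, lying; origin at the centre of its underside
- pin_jar: bystander: a small clear jar with a steel cap, 44 mm across, 60 mm tall; origin at the centre of its underside
- offcut: bystander: a white board offcut, 80 x 140 x 18 mm, lying; origin at the centre of its underside
Not all that is in view belongs to the job. What is shaped like the part that bears long_block_mid but green is not meant. Of the things that look like the part that bears lid_grip, take the one that is farthest from the robot's base at the start.

How it is judged:
By the outcome, as a careful person would: the job done as asked, in the order asked, and still so for the second after the job is handed in, with the robot touching nothing.
It also fails if it takes over 72 s, if anything falls off the work surface, if the arm or the gripper's body presses on something with over 40 N, if the wrist force passes 120 N, or if a joint passes its speed limit or range.

## Working session

There is one attempt and no reset: what is moved stays moved. The work goes in short steps, Python scripts to look and compute and a shell command to move; the robot and the scene stay as the last step left them, time stands still between calls to the robot, and variables do not carry over. Pictures are saved under pics/ and viewed, and the job is handed in when it is done.

```bash
ls; mkdir -p pics; python3 - <<'E'
from cell import monitor,get_image,get_calibration
import cv2
print(monitor.observe())
for n in ["scene","top","wrist"]:
    im,d=get_image(n)
    cv2.imwrite(f"pics/{n}0.png",im[:,:,::-1])
    c=get_calibration(n); print(n,c)
E
```

```text
pics
{'clock': 0.0, 'joints': array([-1.20862588,  0.43521229,  0.02494947,  1.57410754, -0.01158357,
        1.1339804 , -0.07510722]), 'dq': array([ 0.00100135, -0.00126579, -0.00076925, -0.00086705,  0.00066868,
        0.00061601,  0.00054256]), 'joint_efforts': array([ 5.22905684e-04, -6.67858958e+01,  9.85351056e-01, -3.14471269e+01,
       -6.04436221e-02,  4.28875198e-02,  1.89669454e-04]), 'position': array([0.27995058, 0.55822302, 0.2259473 ]), 'ee_rot': array([-7.23531371e-01, -3.05691788e+00,  2.43143390e-03]), 'force': array([-0.03150265, -0.07863653,  0.10493283]), 'ft_torque': array([ 0.00628364, -0.03659348, -0.05182658]), 'width': 0.9988897148894645}
scene {'fx': 436.3740799953111, 'fy': 436.3740799953111, 'cx': 319.2186802782796, 'cy': 191.97272817636275, 'R': array([[-0.44701058,  0.89433437, -0.01864309],
       [ 0.61314085,  0.29115473, -0.73436178],
       [-0.65133696, -0.33969833, -0.67850218]]), 't': array([ 0.24455637, -0.17588075,  1.36444941])}
top {'fx': 482.4344845214755, 'fy': 482.4344845214755, 'cx': 327.8319203051899, 'cy': 208.54325308253317, 'R': array([[ 0.02807922, -0.99951718,  0.01330268],
       [-0.99825673, -0.02872999, -0.0515566 ],
       [ 0.05191389, -0.01183182, -0.99858147]]), 't': array([-0.05181492,  0.46667518,  1.37201853])}
wrist {'fx': 291.07839626146574, 'fy': 291.07839626146574, 'cx': 317.465329816303, 'cy': 196.93869810807263, 'R': array([[ 0.44720305,  0.89443139, -0.00138319],
       [ 0.85454119, -0.42680081,  0.2959737 ],
       [ 0.26413782, -0.13354234, -0.95519509]]), 't': array([-0.62427089, -0.03795896,  0.39055651])}
```

View pics/scene0.png

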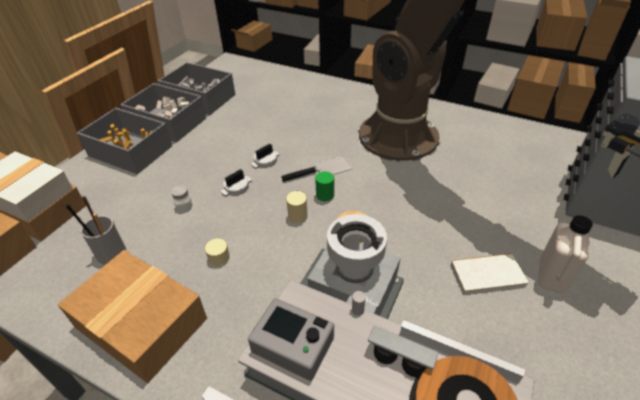

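View pics/top0.png

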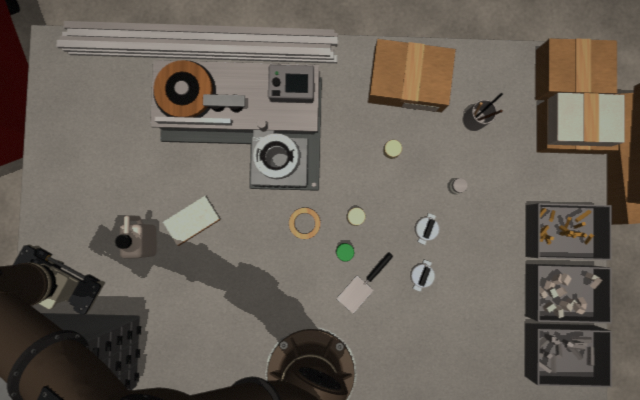

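View pics/wrist0.png

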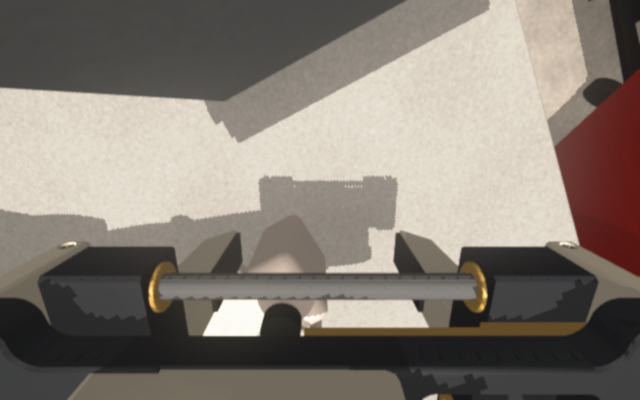

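The top view shows ivory cylinders at (393,148) and (356,216), a green one at (345,252), two lids at (427,228) and (423,276), and the magazine collar at (276,156). The scene view shows the cylinder at (217,252) is squat, so that is the short one. I'll measure next.

```bash
cat > h.py <<'E'
import numpy as np,cv2
from cell import monitor,get_image,get_calibration,look_for,masks_of
def pts(d,c,m=None):
    v,u=np.nonzero((d>0) if m is None else (m&(d>0)))
    z=d[v,u]
    P=np.stack([(u-c['cx'])/c['fx']*z,(v-c['cy'])/c['fy']*z,z],1)
    return (P-c['t'])@c['R'],u,v
def px(X,c):
    x=c['R']@np.array(X)+c['t']
    return c['fx']*x[0]/x[2]+c['cx'],c['fy']*x[1]/x[2]+c['cy']
E
python3 - <<'E'
from h import *
im,d=get_image("top"); c=get_calibration("top")
np.savez("top.npz",im=im,d=d)
for l in ["short_block_mid","lid_grip","mouth","long_block_mid"]:
    for r in look_for(l,"top"): print(l,r['score'],np.round(r['location'],4),np.round(px(r['location'],c)))
P,u,v=pts(d,c)
for n,(a,b),zr in [("short",(393,148),(.03,.06)),("long",(356,216),(.05,.09)),("lidA disc",(427,228),(.012,.03)),("lidA bar",(427,228),(.035,.06)),("lidB",(423,276),(.012,.03)),("collar",(276,156),(.15,.2)),("green",(345,252),(.05,.09))]:
    s=(abs(u-a)<32)&(abs(v-b)<32)&(P[:,2]>zr[0])&(P[:,2]<zr[1])
    if s.sum()<5: print(n,'none');continue
    Q=P[s]; e=cv2.minEnclosingCircle(Q[:,:2].astype(np.float32)); r=cv2.minAreaRect(Q[:,:2].astype(np.float32))
    print(n,s.sum(),np.round(np.median(Q,0),4),np.round(Q.min(0),3),np.round(Q.max(0),3),'circ',np.round(e[0],4),round(e[1],4),'rect',np.round(r[0],4),np.round(r[1],3),r[2])
cv2.imwrite("pics/crop1.png",cv2.resize(im[120:310,240:480][:,:,::-1],None,fx=3,fy=3,interpolation=cv2.INTER_CUBIC))
E
```

```text
short_block_mid 0.51 [ 0.6399 -0.2162  0.0431] [392. 149.]
lid_grip 0.96 [ 0.4133 -0.3127  0.0183] [423. 230.]
lid_grip 0.59 [ 0.2861 -0.3044  0.0193] [420. 275.]
mouth 0.63 [0.7206 0.175  0.0928] [253. 112.]
long_block_mid 0.83 [ 0.3492 -0.0833  0.07  ] [343. 251.]
long_block_mid 0.76 [ 0.4493 -0.1124  0.0655] [355. 215.]
short 248 [ 0.6426 -0.2163  0.0452] [ 0.619 -0.241  0.033] [ 0.666 -0.192  0.053] circ [ 0.6431 -0.2164] 0.0251 rect [ 0.6434 -0.2165] [0.046 0.049] 46.71726989746094
long 309 [ 0.4417 -0.1103  0.0704] [ 0.36  -0.138  0.05 ] [ 0.472 -0.066  0.079] circ [ 0.4145 -0.0964] 0.0624 rect [ 0.4121 -0.1056] [0.049 0.121] 74.6965103149414
lidA disc 343 [ 0.4191 -0.316   0.0207] [ 0.374 -0.355  0.012] [ 0.461 -0.288  0.029] circ [ 0.4174 -0.3247] 0.0441 rect [ 0.418  -0.3237] [0.07  0.067] 28.682466506958008
lidA bar 111 [ 0.4196 -0.322   0.0486] [ 0.394 -0.336  0.037] [ 0.445 -0.308  0.053] circ [ 0.4184 -0.3239] 0.0273 rect [ 0.4189 -0.3223] [0.015 0.054] 71.67742919921875
lidB 339 [ 0.286  -0.3052  0.0203] [ 0.246 -0.346  0.012] [ 0.338 -0.225  0.03 ] circ [ 0.3024 -0.2826] 0.0677 rect [ 0.3078 -0.2929] [0.128 0.075] 35.84141159057617
collar 1249 [0.5921 0.1009 0.1805] [0.534 0.045 0.15 ] [0.648 0.157 0.191] circ [0.5909 0.1004] 0.057 rect [0.5901 0.1004] [0.112 0.112] 40.90676498413086
green 309 [ 0.3521 -0.0907  0.0701] [ 0.322 -0.136  0.055] [ 0.434 -0.063  0.08 ] circ [ 0.3798 -0.1058] 0.0616 rect [ 0.3821 -0.0965] [0.049 0.12 ] 75.04788208007812
```

View pics/crop1.png

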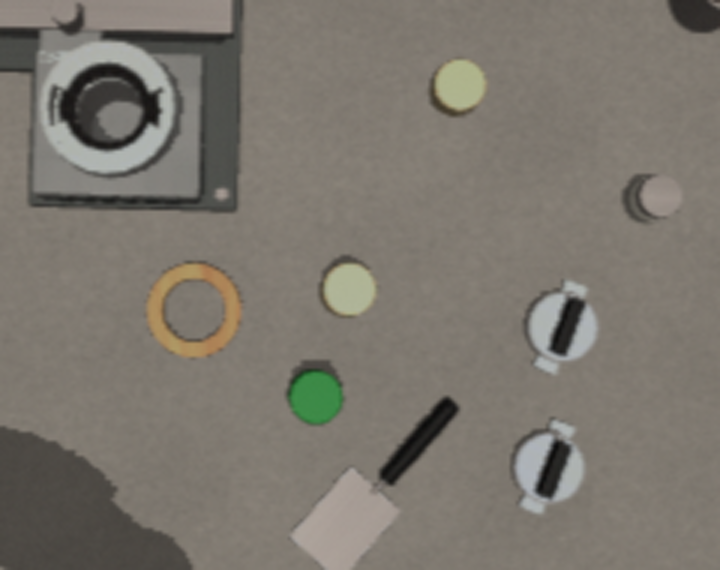

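Lids: A at top px (427,228), about 0.53 m from the base, and B at (423,276), about 0.42 m. A is farthest, so A is the one meant. The crop shows A at (563,326) and B at (548,468). Blocks: ivory (356,216) is the long one, ivory (393,148) the short one (top at z≈0.045), and the green one at (345,252) is not meant. Now I'll refine the centres and the machine yaw.

```bash
python3 - <<'E'
from h import *
z=np.load("top.npz"); im,d=z['im'],z['d']; c=get_calibration("top")
ims,ds=get_image("scene"); cs=get_calibration("scene")
def fitc(Q):
    A=np.c_[2*Q,np.ones(len(Q))]; s=np.linalg.lstsq(A,(Q**2).sum(1),rcond=None)[0]; return s[:2],np.sqrt(s[2]+s[:2]@s[:2])
for nm,D,C in [("top",d,c),("scene",ds,cs)]:
    P,u,v=pts(D,C)
    for n,(x,y),r,zr in [("short",(.643,-.2165),.04,(.042,.05)),("long",(.4435,-.112),.035,(.066,.075)),("green",(.35,-.088),.035,(.066,.075)),("bar",(.4189,-.3235),.04,(.045,.053)),("disc",(.4189,-.3235),.04,(.016,.026)),("collar",(.591,.1),.065,(.176,.19)),("jar",(.54,-.4),.05,(.05,.07)),("tape",(.43,0),.06,(.015,.03))]:
        s=(np.hypot(P[:,0]-x,P[:,1]-y)<r)&(P[:,2]>zr[0])&(P[:,2]<zr[1])
        Q=P[s]
        if len(Q)<10: print(nm,n,len(Q)); continue
        h=cv2.convexHull(Q[:,:2].astype(np.float32))[:,0]
        cc,rr=fitc(h); re=cv2.minAreaRect(Q[:,:2].astype(np.float32))
        print(nm,n,len(Q),'mean',np.round(Q.mean(0),4),'fit',np.round(cc,4),round(rr,4),'rect',np.round(re[0],4),np.round(re[1],3),round(re[2],1))
# machine yaw: from collar-base block and machine body points in heights
P,u,v=pts(d,c)
s=(u>150)&(u<325)&(v>55)&(v<195)
Q=P[s]
print(np.histogram(Q[:,2],bins=np.arange(0,.21,.01)))
E
```

```text
top short 200 mean [ 0.6436 -0.2162  0.0458] fit [ 0.6432 -0.2164] 0.0239 rect [ 0.6438 -0.2168] [0.047 0.047] 12.4
top long 228 mean [ 0.4474 -0.1153  0.0707] fit [ 0.4472 -0.1153] 0.0237 rect [ 0.4467 -0.1159] [0.047 0.047] 45.3
top green 221 mean [ 0.3473 -0.0866  0.0703] fit [ 0.3477 -0.0873] 0.0241 rect [ 0.3485 -0.0869] [0.047 0.047] 1.8
top bar 92 mean [ 0.4199 -0.3224  0.0491] fit [ 0.4191 -0.3244] 0.0221 rect [ 0.4194 -0.3225] [0.015 0.053] 71.7
top disc 294 mean [ 0.4181 -0.3202  0.021 ] fit [ 0.4187 -0.3226] 0.0334 rect [ 0.4182 -0.3225] [0.067 0.065] 43.2
top collar 772 mean [0.59   0.1006 0.1827] fit [0.5905 0.1005] 0.056 rect [0.5904 0.1004] [0.111 0.112] 77.4
top jar 167 mean [ 0.5422 -0.4019  0.0606] fit [ 0.542  -0.4025] 0.0194 rect [ 0.5423 -0.4026] [0.037 0.039] 28.4
top tape 317 mean [0.4266 0.017  0.0225] fit [0.4251 0.0234] 0.041 rect [0.4246 0.0226] [0.085 0.074] 1.6
scene short 305 mean [ 0.6437 -0.212   0.0464] fit [ 0.6426 -0.2124] 0.0247 rect [ 0.6429 -0.2121] [0.047 0.049] 70.1
scene long 238 mean [ 0.448  -0.1106  0.0712] fit [ 0.446  -0.1119] 0.0245 rect
[... 300 characters left out ...]
0.3077  0.0212] fit [ 0.4187 -0.3181] 0.033 rect [ 0.425  -0.3126] [0.049 0.067] 40.4
scene collar 1288 mean [0.5941 0.1056 0.1831] fit [0.5892 0.1035] 0.0566 rect [0.5898 0.1039] [0.112 0.111] 14.3
scene jar 181 mean [ 0.5434 -0.3967  0.0597] fit [ 0.5417 -0.3995] 0.0204 rect [ 0.5418 -0.3988] [0.04 0.04] 23.3
scene tape 70 mean [0.396  0.0093 0.0239] fit [0.4162 0.0237] 0.0351 rect [0.3972 0.0073] [0.02  0.063] 36.9
(array([4040, 2254,  464,  202,  232,  123,   45,   70, 3527, 3431,  224,
       2435,  703,  936, 1158,  131,  182,  322,  662,    3]), array([0.  , 0.01, 0.02, 0.03, 0.04, 0.05, 0.06, 0.07, 0.08, 0.09, 0.1 ,
       0.11, 0.12, 0.13, 0.14, 0.15, 0.16, 0.17, 0.18, 0.19, 0.2 ]))
```

```bash
python3 - <<'E'
from h import *
z=np.load("top.npz"); im,d=z['im'],z['d']; c=get_calibration("top")
P,u,v=pts(d,c)
# notches: points in lip annulus below collar top
cx,cy=.5905,.1005
r=np.hypot(P[:,0]-cx,P[:,1]-cy); a=np.degrees(np.arctan2(P[:,1]-cy,P[:,0]-cx))
s=(r>.040)&(r<.047); 
h,_=np.histogram(a[s],np.arange(-180,181,10)); m=[np.median(P[s,2][(a[s]>=k)&(a[s]<k+10)]) for k in range(-180,180,10)]
for k,x in zip(range(-180,180,10),m): print(k+5,round(x,3),end='; ')
print()
for nm,(u0,u1,v0,v1),zr in [("plate",(255,315,130,190),(.105,.125)),("body",(150,322,60,135),(.075,.1)),("panel",(265,318,64,105),(.125,.16))]:
    s=(u>u0)&(u<u1)&(v>v0)&(v<v1)&(P[:,2]>zr[0])&(P[:,2]<zr[1])
    re=cv2.minAreaRect(P[s][:,:2].astype(np.float32)); print(nm,s.sum(),np.round(re[0],3),np.round(re[1],3),re[2])
g=im[130:186,246:306]
cv2.imwrite("pics/col.png",cv2.resize(g[:,:,::-1],None,fx=10,fy=10,interpolation=cv2.INTER_CUBIC))
E
```

```text
-175 0.182; -165 0.183; -155 0.18; -145 0.185; -135 0.182; -125 0.183; -115 0.186; -105 0.154; -95 0.154; -85 0.155; -75 0.153; -65 0.181; -55 0.183; -45 0.183; -35 0.183; -25 0.182; -15 0.183; -5 0.183; 5 0.183; 15 0.184; 25 0.183; 35 0.183; 45 0.184; 55 0.183; 65 0.181; 75 0.171; 85 0.17; 95 0.172; 105 0.17; 115 0.184; 125 0.183; 135 0.183; 145 0.183; 155 0.183; 165 0.183; 175 0.183; 
plate 34 [0.603 0.11 ] [0.026 0.056] 36.307579040527344
body 5827 [0.762 0.226] [0.2   0.455] 0.2567446827888489
panel 1560 [0.794 0.071] [0.091 0.12 ] 1.7301028966903687
```

View pics/col.png

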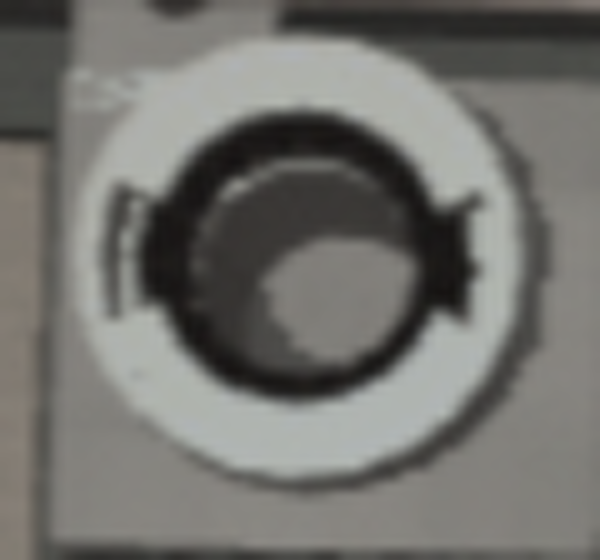

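```bash
python3 -m crank '[[[0,0,0],0,0]]' 30; python3 - <<'E'
from h import *
from scipy.spatial.transform import Rotation as R
o=monitor.observe(); M=R.from_rotvec(o['ee_rot']).as_matrix()
print(M.round(3))
t=np.array([.643,-.2145,.1])
print("short above:",100*M.T@(t-o['position']))
E
```

```text
clock: 0.55
position: [0.2802, 0.5587, 0.2267]
ee_rot: [0.724, 3.057, 0.0]
force: [0.0, -0.2, -0.4]
width: 0.999
[[-0.894  0.448  0.   ]
 [ 0.448  0.894  0.   ]
 [-0.     0.    -1.   ]]
short above: [-67.09670691 -52.84531886  12.67213743]
```

The crop shows the notches at left (130,250) and right (455,258), with the collar centre at about (300,260). That puts the machine yaw near 0–1°. Before crossing I'll check the heights along my path, because there is a bottle at top px (130,237).

```bash
python3 - <<'E'
from h import *
z=np.load("top.npz"); im,d=z['im'],z['d']; c=get_calibration("top")
P,u,v=pts(d,c)
s=(u>85)&(u<160)&(v>210)&(v<262)&(P[:,2]>.04)&(P[:,0]>.25)
Q=P[s]; print('bottle',Q.min(0),Q.max(0),Q[Q[:,2].argmax()])
a=np.array([.28,.559]);b=np.array([.643,-.2145]);L=np.linalg.norm(b-a);w=(b-a)/L
t=(P[:,:2]-a)@w; n=abs((P[:,:2]-a)@np.array([-w[1],w[0]]))
for k in np.arange(0,L,.05):
    q=P[(t>k)&(t<k+.05)&(n<.11)&(u>85)]; print(round(k,2),q[:,2].max().round(3) if len(q) else None,end='; ')
E
```

```text
bottle [0.31737352 0.4447317  0.04018512] [0.43026072 0.50651245 0.18213813] [0.37797708 0.48513708 0.18213813]
0.0 0.338; 0.05 0.339; 0.1 0.182; 0.15 0.1; 0.2 0.028; 0.25 0.027; 0.3 0.027; 0.35 0.011; 0.4 0.024; 0.45 0.189; 0.5 0.19; 0.55 0.191; 0.6 0.187; 0.65 0.023; 0.7 0.009; 0.75 0.01; 0.8 0.052; 0.85 0.053;
```

```bash
python3 -m crank '[[[-3.7,-2.9,0],0,0],[[-3.7,-2.9,0],0,0],[[-3.7,-2.9,0],0,0],[[-3.7,-2.9,0],0,0],[[-3.7,-2.9,0],0,0]]'; python3 -m crank '[[[-3.7,-2.9,0],0,0],[[-3.7,-2.9,0],0,0],[[-3.7,-2.9,0],0,0],[[-3.7,-2.9,0],0,0],[[-3.7,-2.9,0],0,0]]'; cat >> h.py <<'E'
from scipy.spatial.transform import Rotation as Ro
def go(x,y,z):
    o=monitor.observe(); M=Ro.from_rotvec(o['ee_rot']).as_matrix()
    print('pos',o['position'].round(4),'yawY',np.degrees(np.arctan2(M[1,1],M[0,1])).round(1),'tilt',M[:,2].round(3),'q7',o['joints'][6].round(2),'f',o['force'].round(1),'w',round(o['width'],3),'t',round(o['clock'],2))
    print('rel cm (tool)',(100*M.T@(np.array([x,y,z])-o['position'])).round(2))
E
python3 -c "
from h import *
go(.643,-.2145,.1)"
```

```text
clock: 1.05
position: [0.3811, 0.3444, 0.227]
ee_rot: [0.724, 3.057, 0.001]
force: [0.5, -0.1, 0.5]
width: 0.998
clock: 1.55
position: [0.4815, 0.1319, 0.2271]
ee_rot: [0.723, 3.057, 0.001]
force: [0.8, 0.9, 0.7]
width: 1.002
pos [0.4815 0.1319 0.2271] yawY 63.4 tilt [ 0.001  0.001 -1.   ] q7 0.79 f [0.8 0.9 0.7] w 1.002 t 1.55
rel cm (tool) [-29.95 -23.74  12.71]
```

```bash
python3 -m crank '[[[-3.7,-2.9,0],0,0],[[-3.7,-2.9,0],0,0],[[-3.7,-2.9,0],0,0],[[-3.7,-2.9,0],0,0],[[-3.7,-2.9,0],0,0]]'; python3 -m crank '[[[-3.7,-2.9,2],0,0],[[-3.7,-2.9,2],0,0],[[-1.0,-0.9,2],0,0],[[0,0,0],0,0]]'; python3 - <<'E'
from h import *
go(.643,-.2145,.1)
c=get_calibration("wrist"); im,d=get_image("wrist")
cv2.imwrite("pics/w1.png",im[:,:,::-1])
P,u,v=pts(d,c)
s=(np.hypot(P[:,0]-.643,P[:,1]+.2145)<.045)&(P[:,2]>.038)&(P[:,2]<.052)&(v<330)
Q=P[s];print(len(Q))
if len(Q)>10:
    re=cv2.minEnclosingCircle(Q[:,:2].astype(np.float32));print(re,Q.mean(0),Q.min(0),Q.max(0))
E
```

```text
clock: 2.05
position: [0.5819, -0.0807, 0.227]
ee_rot: [0.723, 3.057, 0.001]
force: [0.7, 0.0, -0.3]
width: 0.999
clock: 2.45
position: [0.6238, -0.1777, 0.1645]
ee_rot: [-0.729, -3.051, 0.003]
force: [-0.0, 0.4, -0.8]
width: 0.998
pos [ 0.6238 -0.1777  0.1645] yawY 63.1 tilt [-0.005 -0.001 -1.   ] q7 1.46 f [-0.   0.4 -0.8] w 0.998 t 2.45
rel cm (tool) [-3.4  -2.4   6.44]
1714
((0.6427685022354126, -0.2150244563817978), 0.02519141137599945) [ 0.64114691 -0.21419044  0.04390472] [ 0.61788748 -0.23956084  0.03800652] [ 0.6678388  -0.19056515  0.04632918]
```

View pics/w1.png

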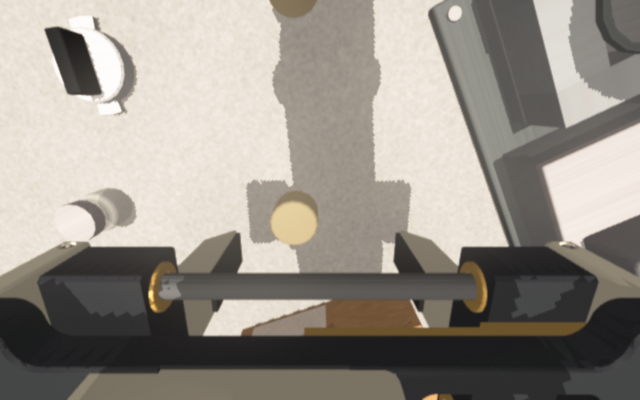

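The wrist view shows the short block at (294,222), and its centre agrees with the top and scene estimates to within about 1 mm. Descending.

```bash
python3 -m crank '[[[-1.7,-1.2,2],0,0],[[-1.7,-1.2,3],0,0],[[0,0,2],0,0],[[0,0,0],0,0]]'; python3 -c "
from h import *
go(.6428,-.215,.018)"
```

```text
clock: 2.9
position: [0.6439, -0.2092, 0.0958]
ee_rot: [-0.721, -3.054, -0.002]
force: [0.3, 0.1, 0.3]
width: 0.998
pos [ 0.6439 -0.2092  0.0958] yawY 63.4 tilt [-0.004  0.002 -1.   ] q7 1.53 f [0.3 0.1 0.3] w 0.998 t 2.9
rel cm (tool) [-0.19 -0.57  7.78]
```

```bash
python3 -m crank '[[[-0.2,-0.6,3],0,0],[[0,0,3],0,0],[[0,0,1.8],0,0],[[0,0,0],0,0]]'; python3 -c "
from h import *
go(.6428,-.215,.018)"
```

```text
clock: 3.3
position: [0.6436, -0.2151, 0.0191]
ee_rot: [-0.72, -3.055, -0.002]
force: [0.8, 0.3, -0.5]
width: 1.002
pos [ 0.6436 -0.2151  0.0191] yawY 63.5 tilt [-0.002  0.002 -1.   ] q7 1.57 f [ 0.8  0.3 -0.5] w 1.002 t 3.3
rel cm (tool) [ 0.08 -0.02  0.11]
```

```bash
python3 -m crank '[[[0,0,0],0,255],[[0,0,0],0,255],[[0,0,0],0,255],[[0,0,0],0,255],[[0,0,0],0,255]]' 25;python3 -m crank '[[[0,0,0],0,255],[[0,0,0],0,255]]'; python3 -c "
from h import *
go(.6428,-.215,.018)"
```

```text
clock: 3.8
position: [0.6445, -0.2177, 0.0202]
ee_rot: [0.724, 3.056, 0.0]
force: [0.3, 0.2, -1.1]
width: 0.612
clock: 4.0
position: [0.6443, -0.2176, 0.0198]
ee_rot: [0.724, 3.057, 0.0]
force: [0.0, 1.7, 3.6]
width: 0.535
pos [ 0.6443 -0.2176  0.0198] yawY 63.4 tilt [ 0.  0. -1.] q7 1.57 f [0.  1.7 3.6] w 0.535 t 4.0
rel cm (tool) [0.25 0.17 0.18]
```

```bash
python3 -m crank '[[[0,0,-2],0,255],[[0,0,-4],0,255],[[0,0,-5],0,255],[[0,0,-5],0,255],[[0,0,-5],0,255]]';python3 -m crank '[[[0,0,-3.5],0,255],[[0,0,0],0,255]]'; python3 - <<'E'
from h import *
go(.590,.102,.26)
for n in ["wrist","scene"]:
    c=get_calibration(n); im,d=get_image(n)
    cv2.imwrite(f"pics/{n}2.png",im[:,:,::-1])
E
```

```text
clock: 4.5
position: [0.6436, -0.2177, 0.2313]
ee_rot: [-0.724, -3.056, 0.0]
force: [1.6, -0.6, -1.7]
width: 0.533
clock: 4.7
position: [0.6464, -0.219, 0.2707]
ee_rot: [0.722, 3.048, -0.001]
force: [1.5, 0.8, -1.1]
width: 0.534
pos [ 0.6464 -0.219   0.2707] yawY 63.4 tilt [ 0.009 -0.003 -1.   ] q7 1.5 f [ 1.5  0.8 -1.1] w 0.534 t 4.7
rel cm (tool) [19.45 26.15  0.94]
```

View pics/wrist2.png

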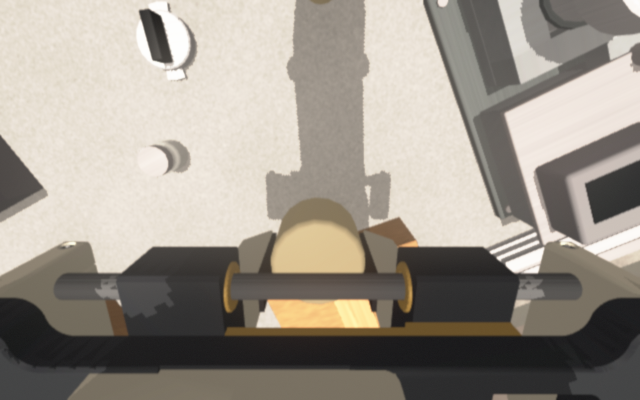

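The wrist view shows the short block held between the pads at (318,250). Carrying it over the magazine.

```bash
python3 -m crank '[[[2.75,3.7,0],0,255],[[2.75,3.7,0],0,255],[[2.75,3.7,0],0,255],[[2.75,3.7,0],0,255],[[2.75,3.7,0],0,255]]';python3 -m crank '[[[2.75,3.7,0],0,255],[[2.75,3.7,0],0,255],[[0,0,0],0,255],[[0,0,0],0,255]]'; python3 - <<'E'
from h import *
go(.590,.102,.26)
o=monitor.observe(); print(o['dq'].round(3))
z0=o['position'][2]
for n in ["top","wrist","scene"]:
    c=get_calibration(n); im,d=get_image(n)
    cv2.imwrite(f"pics/{n}3.png",im[:,:,::-1])
    P,u,v=pts(d,c)
    r=np.hypot(P[:,0]-.59,P[:,1]-.102)
    s=(r<.1)&(abs(P[:,2]-.1825)<.004); print(n,'collar pts',s.sum())
    if s.sum()>50:
        h=cv2.convexHull(P[s][:,:2].astype(np.float32))[:,0]; print(cv2.minEnclosingCircle(h), P[s].mean(0))
    s=(r<.04)&(abs(P[:,2]-(z0+.026))<.006)&(v<275); print('block pts',s.sum())
    if s.sum()>50: print(cv2.minEnclosingCircle(P[s][:,:2].astype(np.float32)),P[s].mean(0),P[s].min(0),P[s].max(0))
    # arc fit
E
```

```text
clock: 5.3
position: [0.6024, 0.0112, 0.2623]
ee_rot: [-0.723, -3.054, 0.002]
force: [1.2, 0.5, -1.1]
width: 0.533
clock: 5.7
position: [0.5869, 0.1015, 0.2625]
ee_rot: [-0.718, -3.055, 0.003]
force: [-0.5, -0.5, -1.1]
width: 0.534
pos [0.5869 0.1015 0.2625] yawY 63.6 tilt [-0.003 -0.001 -1.   ] q7 0.95 f [-0.5 -0.5 -1.1] w 0.534 t 5.7
rel cm (tool) [-0.26  0.18  0.25]
[ 0.04  -0.006  0.045 -0.006  0.009  0.004  0.009]
top collar pts 19
block pts 0
wrist collar pts 4282
((0.5896574258804321, 0.10187774151563644), 0.056523922830820084) [0.56807354 0.11136505 0.18165958]
block pts 5081
((0.5791555643081665, 0.10728470981121063), 0.038116708397865295) [0.57778854 0.10537408 0.28726939] [0.56047961 0.07323454 0.28254832] [0.60237235 0.14130047 0.29451787]
scene collar pts 1142
((0.5898361206054688, 0.10243717581033707), 0.058264583349227905) [0.59608597 0.10632108 0.18335191]
block pts 338
((0.5938612222671509, 0.10071051120758057), 0.03948462754487991) [0.5983184  0.09892747 0.28875358] [0.5690725  0.06368533 0.28260535] [0.61611143 0.13868649 0.29443327]
```

View pics/wrist3.png

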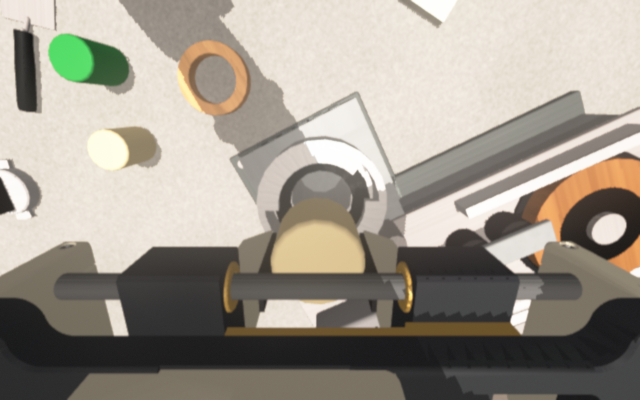

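View pics/scene3.png

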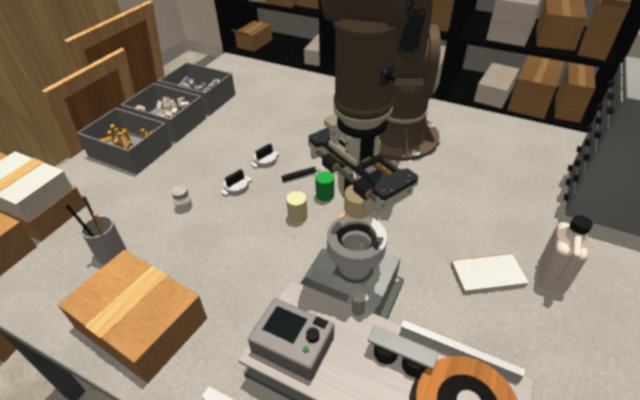

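```bash
python3 - <<'E'
from h import *
o=monitor.observe(); M=Ro.from_rotvec(o['ee_rot']).as_matrix()
c=get_calibration("wrist"); im,d=get_image("wrist")
P,u,v=pts(d,c); T=(P-o['position'])@M
s=(abs(T[:,1])<.022)&(abs(T[:,0])<.05)&(T[:,2]<0.02)&(T[:,2]>-.04)&(v<272)
Q=T[s]; print(len(Q))
for k in np.arange(-.036,.02,.004):
    q=Q[(Q[:,2]>=k)&(Q[:,2]<k+.004)]
    if len(q): print(round(k,3),len(q),q[:,:2].min(0).round(4),q[:,:2].max(0).round(4))
t=Q[(Q[:,2]<-.020)&(Q[:,2]>-.031)]
# outer arc in x per y bin
for sgn in (1,-1):
    pts_=[]
    for y in np.arange(-.02,.021,.004):
        q=t[abs(t[:,1]-y)<.002]
        if len(q): x=(q[:,0]*sgn).max(); pts_.append((y,sgn*x, sgn*x-sgn*np.sqrt(.025**2-y*y)))
    print(sgn,np.round(pts_,4).tolist())
E
```

```text
5435
-0.028 2723 [-0.0016 -0.022 ] [0.0264 0.022 ]
-0.024 1295 [-0.0022 -0.0219] [0.0273 0.022 ]
-0.02 210 [ 0.0136 -0.0218] [0.0274 0.0218]
-0.016 197 [ 0.0129 -0.0217] [0.0272 0.022 ]
-0.012 183 [ 0.0138 -0.0216] [0.0272 0.0216]
-0.008 163 [ 0.0135 -0.0219] [0.0272 0.0217]
-0.004 168 [ 0.014  -0.0218] [0.0275 0.0214]
-0.0 143 [ 0.014  -0.0218] [0.0272 0.0214]
0.004 137 [ 0.0131 -0.0217] [0.027 0.022]
0.008 131 [ 0.0134 -0.0212] [0.0272 0.0218]
0.012 85 [ 0.0135 -0.0217] [0.027  0.0217]
1 [[-0.02, 0.019, 0.004], [-0.016, 0.0221, 0.0029], [-0.012, 0.0248, 0.0029], [-0.008, 0.026, 0.0024], [-0.004, 0.0272, 0.0025], [0.0, 0.0273, 0.0023], [0.004, 0.0272, 0.0025], [0.008, 0.0264, 0.0027], [0.012, 0.0244, 0.0024], [0.016, 0.0227, 0.0035], [0.02, 0.0187, 0.0037]]
-1 [[-0.02, -0.0019, 0.0131], [-0.016, -0.0015, 0.0177], [-0.012, -0.0016, 0.0204], [-0.008, -0.0015, 0.0222], [-0.004, -0.0018, 0.0228], [0.0, -0.0018, 0.0232], [0.004, -0.0018, 0.0229], [0.008, -0.0022, 0.0215], [0.012, -0.0018, 0.0201], [0.016, -0.0017, 0.0175], [0.02, -0.0014, 0.0136]]
```

```bash
python3 - <<'E'
from h import *
go(.5921,.1009,.187)
E
```

```text
pos [0.5882 0.0983 0.2639] yawY 63.2 tilt [-0.001 -0.001 -1.   ] q7 0.95 f [ 0.2 -0.4 -0.7] w 0.536 t 5.9
rel cm (tool) [-0.23  0.42  7.69]
```

```bash
python3 -m crank '[[[-0.2,0.4,2],0,255],[[0,0,2],0,255],[[0,0,1],0,255],[[0,0,0],0,255],[[0,0,0],0,255]]'; python3 - <<'E'
from h import *
go(.5921,.1009,.187)
c=get_calibration("wrist"); im,d=get_image("wrist")
go(.5921,.1009,.187)
E
```

```text
clock: 6.4
position: [0.5922, 0.1022, 0.2151]
ee_rot: [0.725, 3.056, 0.0]
force: [0.1, -0.1, 0.0]
width: 0.534
pos [0.5922 0.1022 0.2151] yawY 63.3 tilt [ 0. -0. -1.] q7 0.96 f [ 0.1 -0.1  0. ] w 0.534 t 6.4
rel cm (tool) [-0.05 -0.12  2.81]
pos [0.5924 0.1024 0.2155] yawY 63.3 tilt [ 0.001  0.    -1.   ] q7 0.96 f [ 0.1 -0.5 -0.6] w 0.532 t 6.45
rel cm (tool) [-0.04 -0.15  2.85]
```

```bash
python3 -m crank '[[[0,-0.1,1],0,255],[[0,0,1],0,255],[[0,0,0.8],0,255],[[0,0,0],0,255],[[0,0,0],0,255]]'; python3 - <<'E'
from h import *
go(.5921,.1009,.187)
E
```

```text
clock: 6.95
position: [0.5912, 0.102, 0.1863]
ee_rot: [-0.723, -3.057, 0.0]
force: [0.2, -0.2, -1.1]
width: 0.535
pos [0.5912 0.102  0.1863] yawY 63.4 tilt [-0.001 -0.    -1.   ] q7 0.97 f [ 0.2 -0.2 -1.1] w 0.535 t 6.95
rel cm (tool) [-0.13 -0.06 -0.07]
```

No contact force, and the block is centred to about 1.4 mm. Releasing: the fingers open above the collar.

```bash
python3 -m crank '[[[0,0,0],0,60],[[0,0,0],0,60],[[0,0,0],0,60],[[0,0,0],0,60],[[0,0,-1],0,30]]'; python3 -m crank '[[[0,0,-3],0,0],[[0,0,-3],0,0],[[0,0,-2],0,0],[[0,0,0],0,0]]';python3 - <<'E'
from h import *
go(.5921,.1009,.27)
for n in ["scene","wrist"]:
    im,d=get_image(n); c=get_calibration(n)
    x,y=map(int,px([.59,.102,.18],c)); x=max(80,min(x,560));y=max(80,min(y,320))
    cv2.imwrite(f"pics/{n}4.png",cv2.resize(im[y-80:y+80,x-80:x+80,::-1],None,fx=3.5,fy=3.5))
    P,u,v=pts(d,c); s=(np.hypot(P[:,0]-.59,P[:,1]-.102)<.023)&(P[:,2]<.17); print(n,s.sum(),np.percentile(P[s][:,2],[5,50,95]) if s.any() else '')
E
```

```text
clock: 7.45
position: [0.5906, 0.1018, 0.1959]
ee_rot: [-0.723, -3.055, 0.002]
force: [0.0, 0.3, 0.2]
width: 0.811
clock: 7.85
position: [0.5931, 0.1021, 0.2806]
ee_rot: [0.723, 3.052, 0.005]
force: [-0.0, -0.1, 0.5]
width: 0.998
pos [0.5931 0.1021 0.2806] yawY 63.4 tilt [ 0.006  0.002 -1.   ] q7 0.95 f [-0.  -0.1  0.5] w 0.998 t 7.85
rel cm (tool) [ 0.04 -0.15  1.06]
scene 0 
wrist 830 [0.08130714 0.08263369 0.08400399]
```

View pics/scene4.png

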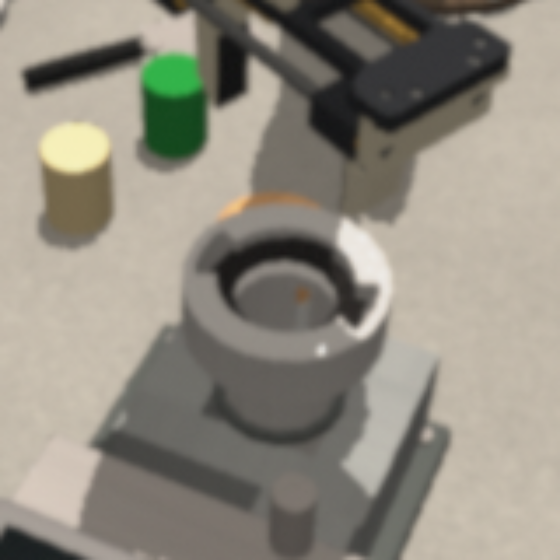

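View pics/wrist4.png

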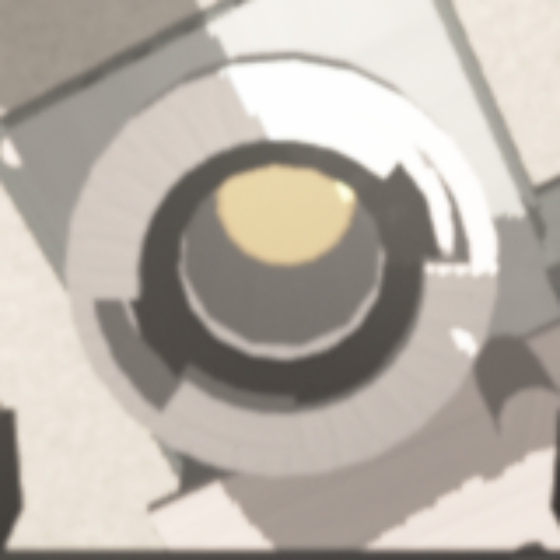

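The wrist crop shows the ivory top deep in the tube at (287,215). Its depth gives a top at z 0.083, and 0.085 is expected when seated. The short block is down. Long block next.

```bash
python3 - <<'E'
from h import *
go(.4466,-.1136,.16)
E
```

```text
pos [0.5915 0.102  0.2771] yawY 63.4 tilt [ 0.001  0.    -1.   ] q7 0.95 f [ 0.5 -0.6 -0.1] w 0.998 t 7.95
rel cm (tool) [  3.29 -25.78  11.69]
```

```bash
python3 -m crank '[[[0.6,-4.3,0],0,0],[[0.6,-4.3,0],0,0],[[0.6,-4.3,1],0,0],[[0.6,-4.3,2.2],0,0],[[0.6,-4.3,2.2],0,0]]'; python3 -m crank '[[[0.3,-3.5,2.2],0,0],[[0,-0.8,2.2],0,0],[[0,0,1],0,0],[[0,0,0],0,0]]';python3 - <<'E'
from h import *
go(.4466,-.1136,.1)
c=get_calibration("wrist"); im,d=get_image("wrist")
cv2.imwrite("pics/w5.png",im[:,:,::-1])
P,u,v=pts(d,c)
for x,y in [(.4466,-.1136),(.3475,-.085)]:
    s=(np.hypot(P[:,0]-x,P[:,1]-y)<.045)&(P[:,2]>.064)&(P[:,2]<.075)&(v<330)
    Q=P[s];print(len(Q), cv2.minEnclosingCircle(Q[:,:2].astype(np.float32)) if len(Q)>10 else '')
E
```

```text
clock: 8.45
position: [0.4665, -0.0779, 0.2214]
ee_rot: [-0.723, -3.057, 0.0]
force: [0.7, -0.8, -0.9]
width: 1.0
clock: 8.85
position: [0.4453, -0.1131, 0.1672]
ee_rot: [-0.723, -3.054, 0.0]
force: [-1.1, -0.5, -0.1]
width: 0.999
pos [ 0.4453 -0.1131  0.1672] yawY 63.4 tilt [-0.003  0.    -1.   ] q7 1.37 f [-1.1 -0.5 -0.1] w 0.999 t 8.85
rel cm (tool) [-0.16  0.02  6.72]
2146 ((0.4455181956291199, -0.11387825012207031), 0.024943219497799873)
3005 ((0.346157431602478, -0.08596276491880417), 0.024947429075837135)
```

View pics/w5.png

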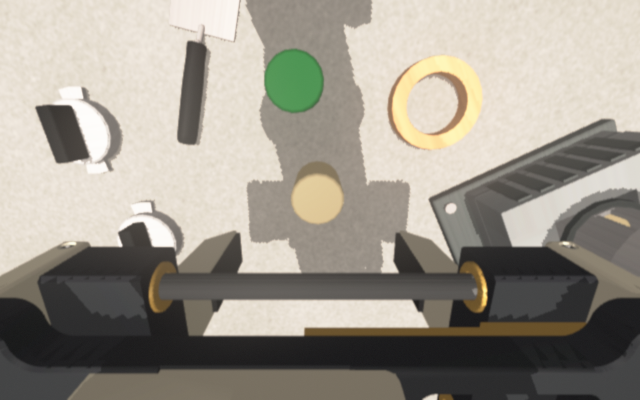

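The ivory long block is centred below at (317,198), with the green one well aside at (294,80). Descending.

```bash
python3 -m crank '[[[0,0,4],0,0],[[0,0,4],0,0],[[0,0,3],0,0],[[0,0,2],0,0],[[0,0,0],0,0]]'; python3 - <<'E'
from h import *
go(.4455,-.1139,.036)
E
python3 -m crank '[[[0,0,0],0,255],[[0,0,0],0,255],[[0,0,0],0,255],[[0,0,0],0,255],[[0,0,0],0,255]]' 25;python3 -m crank '[[[0,0,0],0,255],[[0,0,0],0,255]]'
```

```text
clock: 9.4
position: [0.446, -0.1126, 0.0371]
ee_rot: [-0.72, -3.055, 0.0]
force: [-0.5, 0.2, 1.2]
width: 1.005
pos [ 0.446  -0.1126  0.0371] yawY 63.5 tilt [-0.003  0.001 -1.   ] q7 1.49 f [-0.5  0.2  1.2] w 1.005 t 9.4
rel cm (tool) [-0.02 -0.14  0.11]
clock: 9.9
position: [0.4466, -0.1138, 0.0391]
ee_rot: [0.723, 3.056, 0.0]
force: [0.6, -0.8, 0.6]
width: 0.616
clock: 10.1
position: [0.4464, -0.1139, 0.0389]
ee_rot: [0.724, 3.057, 0.0]
force: [-0.2, -0.1, 4.7]
width: 0.539
```

```bash
python3 -m crank '[[[0,0,-3],0,255],[[0,0,-5],0,255],[[0,0,-5],0,255],[[0,0,-5],0,255],[[0,0,-4.5],0,255]]';python3 -m crank '[[[0,0,-2],0,255],[[0,0,0],0,255]]'; python3 - <<'E'
from h import *
go(.590,.102,.28)
E
```

```text
clock: 10.6
position: [0.4457, -0.114, 0.2659]
ee_rot: [0.724, 3.056, 0.0]
force: [2.0, 0.5, -2.8]
width: 0.54
clock: 10.8
position: [0.4476, -0.1142, 0.2864]
ee_rot: [0.722, 3.052, 0.002]
force: [0.1, -0.2, -2.0]
width: 0.541
pos [ 0.4476 -0.1142  0.2864] yawY 63.4 tilt [ 0.005  0.    -1.   ] q7 1.3 f [ 0.1 -0.2 -2. ] w 0.541 t 10.8
rel cm (tool) [-3.04 25.71  0.72]
```

```bash
python3 -m crank '[[[-0.5,4.3,0],0,255],[[-0.5,4.3,0],0,255],[[-0.5,4.3,0],0,255],[[-0.5,4.3,0],0,255],[[-0.5,4.3,0],0,255]]';python3 -m crank '[[[-0.5,4.2,0],0,255],[[0,0,0],0,255],[[0,0,0],0,255],[[0,0,0],0,255]]'; python3 - <<'E'
from h import *
go(.590,.102,.25)
o=monitor.observe(); M=Ro.from_rotvec(o['ee_rot']).as_matrix()
c=get_calibration("wrist"); im,d=get_image("wrist")
cv2.imwrite("pics/w6.png",im[:,:,::-1])
P,u,v=pts(d,c); T=(P-o['position'])@M
s=(abs(T[:,1])<.022)&(abs(T[:,0])<.05)&(T[:,2]<0.03)&(T[:,2]>-.06)&(v<272)
Q=T[s]; print(len(Q))
for k in np.arange(-.05,.03,.008):
    q=Q[(Q[:,2]>=k)&(Q[:,2]<k+.008)]
    if len(q): print(round(k,3),len(q),q[:,:2].min(0).round(4),q[:,:2].max(0).round(4))
print('topz',np.median(Q[(Q[:,0]<.015)][:,2]))
s=(np.hypot(P[:,0]-.59,P[:,1]-.102)<.1)&(abs(P[:,2]-.1825)<.004)
print(cv2.minEnclosingCircle(P[s][:,:2].astype(np.float32)))
E
```

```text
clock: 11.3
position: [0.5648, 0.0685, 0.2816]
ee_rot: [-0.723, -3.054, 0.002]
force: [0.6, -1.4, -1.0]
width: 0.541
clock: 11.7
position: [0.5874, 0.1009, 0.2824]
ee_rot: [-0.726, -3.055, 0.003]
force: [0.1, 0.1, -1.2]
width: 0.539
pos [0.5874 0.1009 0.2824] yawY 63.3 tilt [-0.002 -0.001 -1.   ] q7 0.95 f [ 0.1  0.1 -1.2] w 0.539 t 11.7
rel cm (tool) [-0.18  0.22  3.24]
5687
-0.034 3439 [ 0.0011 -0.022 ] [0.0252 0.022 ]
-0.026 479 [ 0.0119 -0.022 ] [0.0256 0.0216]
-0.018 403 [ 0.0125 -0.0217] [0.0258 0.0213]
-0.01 354 [ 0.0114 -0.0219] [0.0256 0.022 ]
-0.002 301 [ 0.0123 -0.022 ] [0.0254 0.0212]
0.006 268 [ 0.0125 -0.0218] [0.0253 0.0212]
0.014 236 [ 0.0116 -0.0219] [0.0255 0.0218]
0.022 207 [ 0.0118 -0.0218] [0.0255 0.0217]
topz -0.03019271853707253
((0.5895989537239075, 0.10190867632627487), 0.05645555257797241)
```

View pics/w6.png

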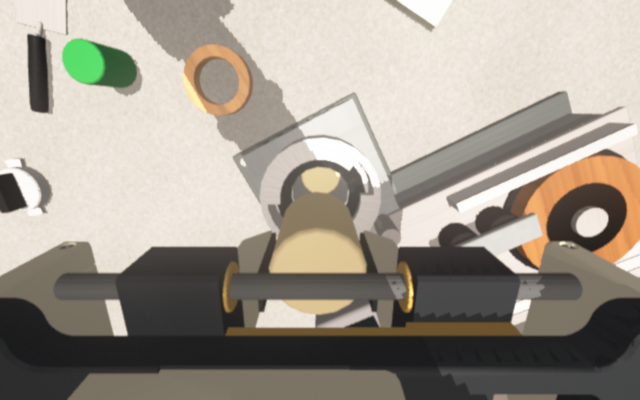

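The long block hangs upright at (318,250), and the collar and the short block's top (322,178) are visible below it. Lowering.

```bash
python3 -m crank '[[[-0.2,0.2,2],0,255],[[0,0,2],0,255],[[0,0,1],0,255],[[0,0,0],0,255],[[0,0,0],0,255]]'; python3 - <<'E'
from h import *
go(.5902,.1017,.2065)
E
```

```text
clock: 12.25
position: [0.591, 0.1028, 0.2343]
ee_rot: [0.725, 3.056, 0.0]
force: [0.7, 0.1, -1.0]
width: 0.536
pos [0.591  0.1028 0.2343] yawY 63.3 tilt [ 0.001  0.    -1.   ] q7 0.96 f [ 0.7  0.1 -1. ] w 0.536 t 12.25
rel cm (tool) [ 0.03 -0.14  2.78]
```

```bash
python3 -m crank '[[[0,-0.1,1],0,255],[[0,0,1],0,255],[[0,0,0.8],0,255],[[0,0,0],0,255],[[0,0,0],0,255]]'; python3 - <<'E'
from h import *
go(.5902,.1017,.2065)
E
```

```text
clock: 12.75
position: [0.5903, 0.1024, 0.2053]
ee_rot: [-0.724, -3.057, 0.0]
force: [0.6, 0.1, -1.4]
width: 0.539
pos [0.5903 0.1024 0.2053] yawY 63.4 tilt [-0.001 -0.    -1.   ] q7 0.97 f [ 0.6  0.1 -1.4] w 0.539 t 12.75
rel cm (tool) [-0.02 -0.07 -0.12]
```

```bash
python3 -m crank '[[[0,0,0],0,60],[[0,0,0],0,60],[[0,0,0],0,60],[[0,0,0],0,60],[[0,0,-1],0,30]]'; python3 -m crank '[[[0,0,-3],0,0],[[0,0,-3],0,0],[[0,0,0],0,0],[[0,0,0],0,0]]';python3 - <<'E'
from h import *
go(.419,-.321,.18)
for n in ["wrist"]:
    im,d=get_image(n); c=get_calibration(n)
    x,y=map(int,px([.59,.102,.18],c)); x=max(80,min(x,560));y=max(80,min(y,320))
    cv2.imwrite(f"pics/{n}7.png",cv2.resize(im[y-80:y+80,x-80:x+80,::-1],None,fx=3.5,fy=3.5))
    P,u,v=pts(d,c); r=np.hypot(P[:,0]-.5897,P[:,1]-.1019); s=(r<.023)&(P[:,2]<.17); print(n,s.sum(),np.percentile(P[s][:,2],[5,50,95]) if s.any() else '')
    a=np.degrees(np.arctan2(P[:,1]-.1019,P[:,0]-.5897)); q=(r>.040)&(r<.047)
    for k in range(-180,180,3):
        b=q&(a>=k)&(a<k+3)
        if b.any(): print(k,np.median(P[b,2]).round(3),end=' ')
E
```

```text
clock: 13.25
position: [0.5897, 0.1023, 0.2149]
ee_rot: [-0.723, -3.055, 0.002]
force: [0.1, 0.4, 0.2]
width: 0.809
clock: 13.65
position: [0.5909, 0.1025, 0.2767]
ee_rot: [0.723, 3.055, 0.002]
force: [-0.5, 0.6, 0.1]
width: 0.999
pos [0.5909 0.1025 0.2767] yawY 63.4 tilt [ 0.002  0.001 -1.   ] q7 0.95 f [-0.5  0.6  0.1] w 0.999 t 13.65
rel cm (tool) [ -3.61 -45.57   9.61]
wrist 1598 [0.15199113 0.15312237 0.15421721]
-180 0.181 -177 0.181 -174 0.181 -171 0.181 -168 0.353 -165 0.356 -162 0.356 -159 0.357 -156 0.378 -153 0.382 -150 0.384 -147 0.384 -144 0.181 -141 0.181 -138 0.181 -135 0.181 -132 0.181 -129 0.298 -126 0.294 -123 0.292 -120 0.288 -117 0.288 -114 0.288 -111 0.293 -108 0.314 -105 0.312 -102 0.168 -99 0.168 -96 0.169 -93 0.168 -90 0.168 -87 0.168 -84 0.168 -81 0.168 -78 0.167 -75 0.168 -72 0.172 -69 0.18 -66 0.18 -63 0.181 -60 0.181 -57 0.18 -54 0.18 -51 0.181 -48 0.181 -45 0.181 -42 0.181 -39 0.181 -36 0.181 -33 0.181 -30 0.181 -27 0.181 -24 0.18 -21 0.181 -18 0.18 -15 0.18 -12 0.18 -9 0.18 -6 0.181 -3 0.181 0 0.18 3 0.18 6 0.18 9 0.181 12 0.181 15 0.18 18 0.181 21 0.18 24 0.181 27 0.18 30 0.18 33 0.181 36 0.18 39 0.181 42 0.181 45 0.181 48 0.181 51 0.181 54 0.283 57 0.288 60 0.285 63 0.287 66 0.288 69 0.287 72 0.276 75 0.167 78 0.168 81 0.15 84 0.383 87 0.383 90 0.383 93 0.383 96 0.38 99 0.378 102 0.358 105 0.357 108 0.356 111 0.355 114 0.18 117 0.18 120 0.181 123 0.181 126 0.18 129 0.181 132 0.181 135 0.181 138 0.181 141 0.181 144 0.181 147 0.181 150 0.181 153 0.181 156 0.181 159 0.181 162 0.18 165 0.181 168 0.181 171 0.181 174 0.181 177 0.18
```

View pics/wrist7.png

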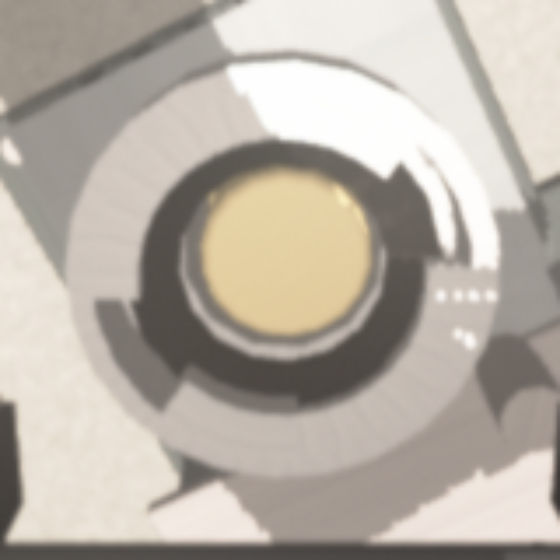

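The wrist crop shows the long block's top at (286,250), z 0.153 (0.155 expected), so both blocks are seated. Next I rectify this view onto the collar plane to get the notch yaw. The camera call costs 0.05 s.

```bash
python3 - <<'E'
from h import *
o=monitor.observe(); M=Ro.from_rotvec(o['ee_rot']).as_matrix()
c=get_calibration("wrist"); im,d=get_image("wrist")
def rect(im,c,z,cx,cy,h=.065,n=520):
    K=np.array([[c['fx'],0,c['cx']],[0,c['fy'],c['cy']],[0,0,1]])
    s=2*h/n
    # grid px (i,j)-> world x = cx+h - j*s ; y = cy+h - i*s  (x up, y left)
    G=np.array([[0,-s,cx+h],[-s,0,cy+h],[0,0,z],[0,0,1]],float)
    H=K@np.c_[c['R'],c['t']]@G
    return cv2.warpPerspective(im,np.linalg.inv(H),(n,n),flags=cv2.INTER_LINEAR)
a=rect(im,c,.1815,.5897,.1019)
zt=np.load("top.npz"); b=rect(zt['im'],get_calibration("top"),.1825,.5905,.1005)
for k in (a,b):
    for ang in (0,90,180,270): cv2.line(k,(260,260),(int(260+250*np.cos(np.radians(ang))),int(260+250*np.sin(np.radians(ang)))),(255,0,0),1)
    cv2.circle(k,(260,260),224,(255,0,0),1);cv2.circle(k,(260,260),172,(0,0,255),1)
    for q in (68,112,-68,-112): # world angle
        r=np.radians(q); cv2.line(k,(int(260-150*np.sin(r)),int(260-150*np.cos(r))),(int(260-196*np.sin(r)),int(260-196*np.cos(r))),(0,200,0),1)
cv2.imwrite("pics/rect8.png",cv2.resize(np.hstack([a,b])[:,:,::-1],(800,400)))
E
```

```text
(no output)
```

View pics/rect8.png

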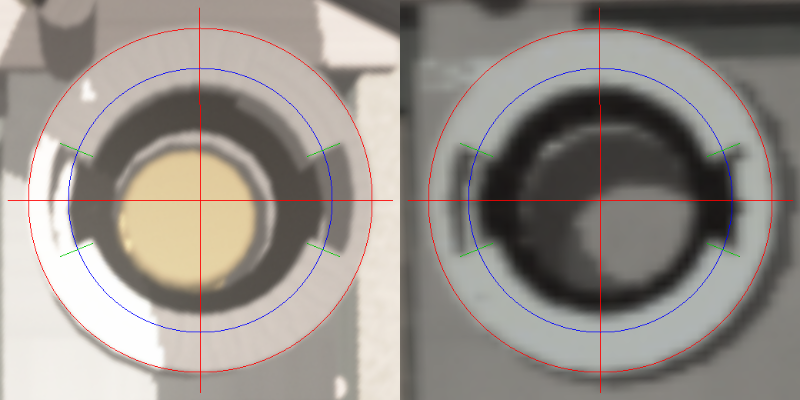

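On the rectified view the yaw-0 tick marks coincide with the notch edges (left ~(77,155)/(80,245), right ~(308,155)). So machine yaw ≈ 0°, with the collar at (0.5897, 0.1019). On to lid A, the far one.

```bash
python3 -m crank '[[[-0.36,-4.5,0],0,0],[[-0.36,-4.5,0],0,0],[[-0.36,-4.5,0],0,0],[[-0.36,-4.5,0],0,0],[[-0.36,-4.5,0],0,0]]'; python3 -m crank '[[[-0.36,-4.5,0],0,0],[[-0.36,-4.5,0],0,0],[[-0.36,-4.5,1],0,0],[[-0.36,-4.5,2],0,0],[[-0.36,-4.5,2],0,0]]';python3 -m crank '[[[0,-0.5,3],0,0],[[0,0,2.5],-8.3,0],[[0,0,0],0,0],[[0,0,0],0,0]]';python3 - <<'E'
from h import *
go(.4188,-.321,.022)
c=get_calibration("wrist"); im,d=get_image("wrist")
cv2.imwrite("pics/w9.png",im[:,:,::-1])
P,u,v=pts(d,c)
s=(np.hypot(P[:,0]-.419,P[:,1]+.321)<.045)&(P[:,2]>.043)&(P[:,2]<.055)&(v<330)
Q=P[s];print(len(Q), cv2.minAreaRect(Q[:,:2].astype(np.float32)) if len(Q)>10 else '')
s=(np.hypot(P[:,0]-.419,P[:,1]+.321)<.04)&(P[:,2]>.016)&(P[:,2]<.024)&(v<330)
Q=P[s];print(len(Q), cv2.minEnclosingCircle(Q[:,:2].astype(np.float32)) if len(Q)>10 else '')
E
```

```text
clock: 14.25
position: [0.5042, -0.1082, 0.2747]
ee_rot: [-0.723, -3.056, 0.0]
force: [0.3, -0.7, 0.1]
width: 1.0
clock: 14.75
position: [0.4198, -0.3172, 0.2245]
ee_rot: [-0.723, -3.057, -0.0]
force: [1.3, -0.1, 0.0]
width: 1.001
clock: 15.15
position: [0.4183, -0.3202, 0.1704]
ee_rot: [-0.506, -3.099, -0.001]
force: [0.6, -0.7, 0.1]
width: 1.0
pos [ 0.4183 -0.3202  0.1704] yawY 71.4 tilt [-0.001  0.001 -1.   ] q7 1.99 f [ 0.6 -0.7  0.1] w 1.0 t 15.15
rel cm (tool) [-0.1  -0.07 14.84]
712 ((0.4175553023815155, -0.32167690992355347), (0.013921678997576237, 0.054560545831918716), 70.07071685791016)
2144 ((0.41762134432792664, -0.3216721713542938), 0.03414034843444824)
```

View pics/w9.png

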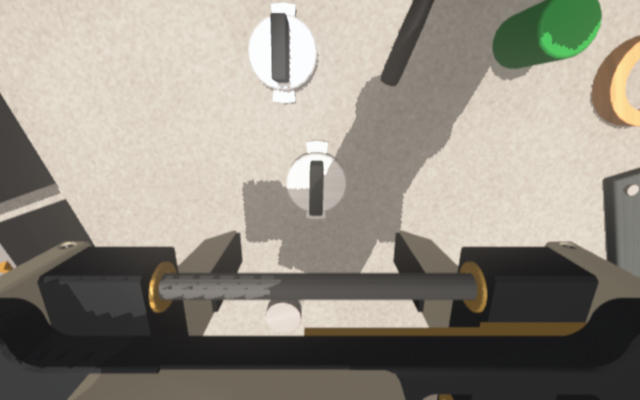

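Lid A is below the gripper at (316,184), and lid B lies farther up at (282,48), toward the base. Measured pose: (0.4176, −0.3217), bar yaw −19.9°. Descending in two steps.

```bash
python3 -m crank '[[[0.1,-0.1,4],0,0],[[0,0,4],1.3,0],[[0,0,3],0,0],[[0,0,0],0,0],[[0,0,0],0,0]]'; python3 - <<'E'
from h import *
go(.4176,-.3217,.0245)
E
```

```text
clock: 15.7
position: [0.4182, -0.3214, 0.0619]
ee_rot: [0.537, 3.094, -0.001]
force: [0.3, -0.2, 0.1]
width: 0.999
pos [ 0.4182 -0.3214  0.0619] yawY 70.3 tilt [ 0.001 -0.001 -1.   ] q7 2.07 f [ 0.3 -0.2  0.1] w 0.999 t 15.7
rel cm (tool) [ 0.05 -0.05  3.74]
```

```bash
python3 -m crank '[[[0.05,-0.05,2],0,0],[[0,0,1.7],0,0],[[0,0,0],0,0],[[0,0,0],0,0]]'; python3 -m crank '[[[0,0,0],0,255],[[0,0,0],0,255],[[0,0,0],0,255],[[0,0,0],0,255],[[0,0,0],0,255]]' 40;python3 -m crank '[[[0,0,0],0,255],[[0,0,0],0,255],[[0,0,0],0,255],[[0,0,0],0,255],[[0,0,0],0,255]]'; python3 - <<'E'
from h import *
go(.4176,-.3217,.0245)
E
```

```text
clock: 16.1
position: [0.4179, -0.3221, 0.0254]
ee_rot: [0.536, 3.093, -0.001]
force: [-0.6, 0.5, -0.7]
width: 1.003
clock: 16.6
position: [0.4168, -0.3214, 0.0237]
ee_rot: [0.536, 3.095, -0.0]
force: [-0.6, -0.1, 0.5]
width: 0.614
clock: 17.1
position: [0.4167, -0.3214, 0.0235]
ee_rot: [-0.536, -3.096, -0.0]
force: [-0.2, 0.7, -0.1]
width: 0.183
pos [ 0.4167 -0.3214  0.0235] yawY 70.4 tilt [-0.  0. -1.] q7 2.1 f [-0.2  0.7 -0.1] w 0.183 t 17.1
rel cm (tool) [-0.09 -0.   -0.1 ]
```

```bash
python3 -m crank '[[[0,0,0],0,255],[[0,0,0],0,255]]'; python3 -m crank '[[[0,0,-2],0,255],[[0,0,-4],0,255],[[0,0,-5],0,255],[[0,0,-5],0,255],[[0,0,-5],0,255]]';python3 -m crank '[[[0,0,-4],0,255],[[0,0,0],0,255],[[0,0,0],0,255]]'; python3 - <<'E'
from h import *
go(.5897,.1019,.26)
o=monitor.observe(); M=Ro.from_rotvec(o['ee_rot']).as_matrix()
c=get_calibration("wrist"); im,d=get_image("wrist")
cv2.imwrite("pics/w10.png",im[:,:,::-1])
P,u,v=pts(d,c); T=(P-o['position'])@M
s=(abs(T[:,1])<.05)&(abs(T[:,0])<.06)&(T[:,2]<.035)&(T[:,2]>-.04)&(v<265)
Q=T[s]
for k in np.arange(-.04,.035,.004):
    q=Q[(Q[:,2]>=k)&(Q[:,2]<k+.004)]
    if len(q): print(round(k,3),len(q),q[:,:2].min(0).round(4),q[:,:2].max(0).round(4))
E
```

```text
clock: 17.3
position: [0.4167, -0.3214, 0.0235]
ee_rot: [-0.536, -3.096, -0.0]
force: [0.1, 1.2, -0.8]
width: 0.146
clock: 17.8
position: [0.416, -0.321, 0.2352]
ee_rot: [-0.536, -3.095, -0.0]
force: [2.1, -0.4, -3.1]
width: 0.148
clock: 18.1
position: [0.4168, -0.3213, 0.2737]
ee_rot: [0.535, 3.095, 0.0]
force: [-0.1, 0.3, -3.1]
width: 0.148
pos [ 0.4168 -0.3213  0.2737] yawY 70.4 tilt [ 0.001 -0.    -1.   ] q7 1.92 f [-0.1  0.3 -3.1] w 0.148 t 18.1
rel cm (tool) [-2.08 45.66  1.39]
-0.04 42 [ 0.0097 -0.0119] [0.0115 0.0119]
-0.036 113 [ 0.0089 -0.0127] [0.0119 0.0127]
-0.032 108 [ 0.009  -0.0131] [0.0115 0.013 ]
-0.028 362 [ 0.0026 -0.0135] [0.026  0.0134]
-0.024 1100 [ 0.0015 -0.0216] [0.0263 0.0142]
-0.02 280 [ 0.009  -0.0234] [0.0264 0.0234]
-0.016 254 [ 0.0089 -0.0233] [0.0263 0.0234]
-0.012 226 [ 0.0091 -0.0227] [0.0264 0.0218]
-0.008 164 [ 0.0092 -0.0179] [0.0264 0.0178]
-0.004 108 [ 0.0091 -0.0153] [0.0263 0.0146]
-0.0 717 [-0.0006 -0.0314] [0.0315 0.032 ]
0.004 2302 [-0.0017 -0.0331] [0.0329 0.0331]
0.008 152 [ 0.0164 -0.029 ] [0.0329 0.029 ]
0.012 327 [ 0.0159 -0.0294] [0.0445 0.0286]
0.016 598 [ 0.0161 -0.0291] [0.0444 0.0293]
0.02 84 [ 0.0162 -0.0292] [0.0445 0.0288]
```

View pics/w10.png

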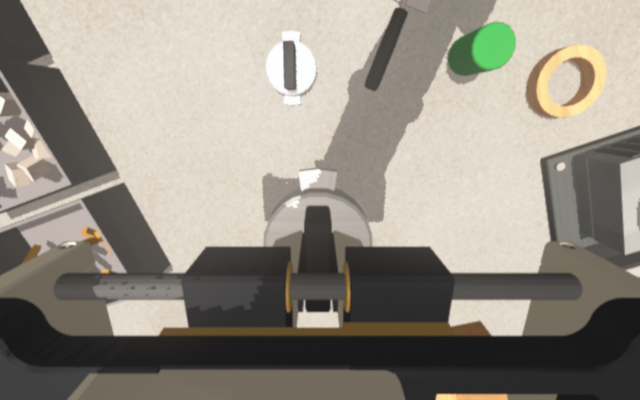

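The lid is held with its bar along the pads at (318,258), and its ear shows at (317,180). The lid axis is within 0.6 mm of the tool axis. Carrying it over.

```bash
python3 -m crank '[[[-0.2,4.5,0],0,255],[[-0.2,4.5,0],0,255],[[-0.2,4.5,0],0,255],[[-0.2,4.5,0],0,255],[[-0.2,4.5,0],0,255]]'; python3 -m crank '[[[-0.2,4.5,0],0,255],[[-0.2,4.5,0],0,255],[[-0.2,4.5,0],0,255],[[-0.2,4.5,0],0,255],[[-0.2,4.5,0],0,255]]'; python3 -m crank '[[[0,0,0],8.5,255],[[0,0,0],8.5,255],[[0,0,0],8.5,255],[[0,0,0],8.5,255],[[0,0,0],8.5,255]]'; python3 -m crank '[[[0,0,0],8.5,255],[[0,0,0],8.5,255],[[0,0,0],8.5,255],[[0,0,0],2.4,255],[[0,0,0],0,255]]'; python3 - <<'E'
from h import *
go(.5897,.1019,.23)
E
```

```text
clock: 18.65
position: [0.501, -0.1108, 0.2714]
ee_rot: [-0.535, -3.092, 0.001]
force: [0.8, -0.9, -2.1]
width: 0.153
clock: 19.15
position: [0.586, 0.0973, 0.271]
ee_rot: [-0.535, -3.092, 0.003]
force: [0.5, -0.5, -2.1]
width: 0.15
clock: 19.65
position: [0.5856, 0.0956, 0.2709]
ee_rot: [-1.628, -2.683, 0.005]
force: [0.7, 0.2, -2.3]
width: 0.147
clock: 20.15
position: [0.5857, 0.0957, 0.2712]
ee_rot: [-2.222, -2.219, 0.006]
force: [0.3, -0.1, -2.7]
width: 0.151
pos [0.5857 0.0957 0.2712] yawY -0.1 tilt [-0.004 -0.001 -1.   ] q7 -0.05 f [ 0.3 -0.1 -2.7] w 0.151 t 20.15
rel cm (tool) [0.63 0.42 4.11]
```

```bash
python3 -m crank '[[[0.65,0.4,2],0,255],[[0,0,2],0,255],[[0,0,0],0,255],[[0,0,0],0,255],[[0,0,0],0,255]]'; python3 - <<'E'
from h import *
go(.5897,.1024,.2135)
c=get_calibration("wrist"); im,d=get_image("wrist")
go(.5897,.1024,.2135)
cv2.imwrite("pics/w11.png",im[:,:,::-1])
P,u,v=pts(d,c)
s=(np.hypot(P[:,0]-.59,P[:,1]-.102)<.1)&(abs(P[:,2]-.182)<.004)&(v<300)
Q=P[s]
h=Q[np.hypot(*(Q[:,:2]-[.59,.102]).T)>.05]
A=np.c_[2*h[:,:2],np.ones(len(h))]
print(len(Q),cv2.minEnclosingCircle(Q[:,:2].astype(np.float32)),np.median(Q[:,2]))
E
```

```text
clock: 20.65
position: [0.5912, 0.1019, 0.2342]
ee_rot: [2.222, 2.22, 0.001]
force: [0.8, -0.0, -2.4]
width: 0.151
pos [0.5912 0.1019 0.2342] yawY -0.0 tilt [ 0.001  0.    -1.   ] q7 -0.04 f [ 0.8 -0.  -2.4] w 0.151 t 20.65
rel cm (tool) [ 0.05 -0.15  2.07]
pos [0.5913 0.102  0.2344] yawY -0.0 tilt [ 0.001  0.    -1.   ] q7 -0.04 f [-0.9  0.8 -2.2] w 0.151 t 20.7
rel cm (tool) [ 0.04 -0.16  2.09]
5253 ((0.5901919007301331, 0.10211892426013947), 0.05644175782799721) 0.18171517297900705
```

View pics/w11.png

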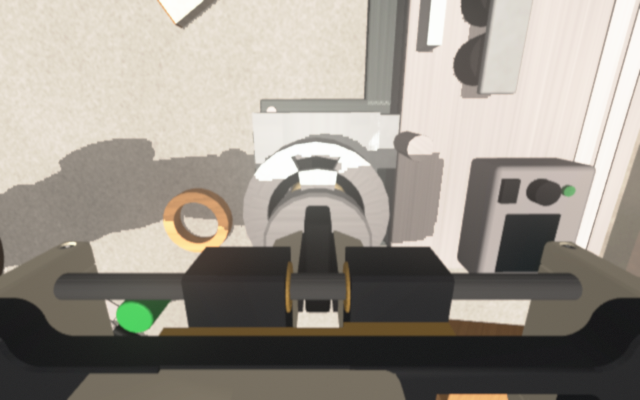

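The wrist view shows the ear at (317,178) lying square over the +y notch at (317,160). Lowering in small steps while watching the force.

```bash
python3 -m crank '[[[0.04,-0.1,1],0,255],[[0,0,1],0,255],[[0,0,0],0,255],[[0,0,0],0,255]]'; python3 - <<'E'
from h import *
go(.5899,.1024,.1935)
E
python3 -m crank '[[[0,0,0.7],0,255],[[0,0,0.7],0,255],[[0,0,0.3],0,255],[[0,0,0],0,255]]'; python3 - <<'E'
from h import *
go(.5899,.1024,.1935)
E
```

```text
clock: 21.1
position: [0.5895, 0.1026, 0.2131]
ee_rot: [-2.222, -2.22, 0.001]
force: [0.0, 0.3, -1.9]
width: 0.15
pos [0.5895 0.1026 0.2131] yawY -0.0 tilt [-0.001 -0.    -1.   ] q7 -0.04 f [ 0.   0.3 -1.9] w 0.15 t 21.1
rel cm (tool) [-0.02  0.04  1.96]
clock: 21.5
position: [0.5894, 0.1026, 0.1958]
ee_rot: [-2.222, -2.22, 0.002]
force: [0.5, 0.1, -2.9]
width: 0.149
pos [0.5894 0.1026 0.1958] yawY -0.0 tilt [-0.001 -0.    -1.   ] q7 -0.03 f [ 0.5  0.1 -2.9] w 0.149 t 21.5
rel cm (tool) [-0.02  0.05  0.23]
```

```bash
python3 -m crank '[[[0,0,0.25],0,255],[[0,0,0],0,255]]'; python3 -m crank '[[[0,0,0.3],0,255],[[0,0,0.1],0,255],[[0,0,0],0,255]]';  python3 -m crank '[[[0,0,0.2],0,255],[[0,0,0],0,255],[[0,0,0],0,255]]'; python3 - <<'E'
from h import *
go(.5899,.1024,.1875)
E
```

```text
clock: 21.7
position: [0.5898, 0.1027, 0.1939]
ee_rot: [-2.222, -2.221, 0.0]
force: [0.2, -0.1, -2.3]
width: 0.152
clock: 22.0
position: [0.5901, 0.1026, 0.1906]
ee_rot: [2.222, 2.22, 0.001]
force: [-1.9, 0.2, 4.2]
width: 0.147
clock: 22.3
position: [0.5901, 0.1026, 0.1888]
ee_rot: [2.222, 2.221, 0.001]
force: [-2.6, -0.1, 6.1]
width: 0.149
pos [0.5901 0.1026 0.1888] yawY -0.0 tilt [ 0.001  0.    -1.   ] q7 -0.02 f [-2.6 -0.1  6.1] w 0.149 t 22.3
rel cm (tool) [-0.02 -0.02  0.13]
```

```bash
python3 -m crank '[[[0,0,0.15],0,255],[[0,0,0],0,255],[[0,0,0],0,255]]'; python3 - <<'E'
from h import *
go(.5899,.1024,.1875)
E
```

```text
clock: 22.6
position: [0.5901, 0.1026, 0.1875]
ee_rot: [2.222, 2.221, 0.002]
force: [-4.0, -0.3, 7.8]
width: 0.149
pos [0.5901 0.1026 0.1875] yawY -0.0 tilt [ 0.001  0.001 -1.   ] q7 -0.02 f [-4.  -0.3  7.8] w 0.149 t 22.6
rel cm (tool) [-0.02 -0.02 -0.  ]
```

Spring load is about 10 N (7.8 N measured plus 2.4 N of lid weight), so roughly 5.2 mm down, and the ears are clear of the lip. Turning clockwise, gently first.

```bash
python3 -m crank '[[[0,0,0.05],0,255],[[0,0,0],5,255],[[0,0,0],5,255],[[0,0,0],0,255]]' 55; python3 - <<'E'
from h import *
go(.5899,.1024,.1875)
print(monitor.observe()['ft_torque'].round(2))
E
```

```text
clock: 23.0
position: [0.5911, 0.1027, 0.1873]
ee_rot: [2.409, 2.014, 0.004]
force: [-1.0, -0.5, 7.9]
width: 0.152
pos [0.5911 0.1027 0.1873] yawY -10.2 tilt [ 0.003  0.001 -1.   ] q7 -0.18 f [-1.  -0.5  7.9] w 0.152 t 23.0
rel cm (tool) [-0.05 -0.11 -0.02]
[-0.14  0.31 -0.14]
```

```bash
python3 -m crank '[[[0,-0.05,0],7,255],[[0,0,0],7,255],[[0,0,0],7,255],[[0,0,0],7,255],[[0,0,0],0,255]]'; python3 - <<'E'
from h import *
go(.5899,.1024,.1875)
print(monitor.observe()['ft_torque'].round(2))
E
```

```text
clock: 23.5
position: [0.5908, 0.1029, 0.1873]
ee_rot: [2.826, 1.37, 0.005]
force: [0.4, -0.2, 8.2]
width: 0.148
pos [0.5908 0.1029 0.1873] yawY -38.3 tilt [ 0.003  0.    -1.   ] q7 -0.6 f [ 0.4 -0.2  8.2] w 0.148 t 23.5
rel cm (tool) [-0.09 -0.04 -0.02]
[-0.15  0.19 -0.11]
```

```bash
python3 -m crank '[[[0,0,0],7,255],[[0,0,0],7,255],[[0,0,0],7,255],[[0,0,0],7,255],[[0,0,0],0,255]]'; python3 -m crank '[[[0,0,0],7,255],[[0,0,0],7,255],[[0,0,0],7,255],[[0,0,0],2,255],[[0,0,0],0,255]]'; python3 - <<'E'
from h import *
go(.5899,.1024,.1875)
print(monitor.observe()['ft_torque'].round(2))
E
```

```text
clock: 24.0
position: [0.5907, 0.1028, 0.1873]
ee_rot: [3.074, 0.646, 0.005]
force: [-0.3, 0.4, 8.6]
width: 0.145
clock: 24.5
position: [0.5907, 0.1027, 0.1872]
ee_rot: [3.141, 0.025, 0.005]
force: [0.6, -0.1, 8.0]
width: 0.144
pos [0.5907 0.1027 0.1872] yawY -89.1 tilt [ 0.003 -0.    -1.   ] q7 -1.34 f [ 0.6 -0.1  8. ] w 0.144 t 24.5
rel cm (tool) [-0.08  0.03 -0.03]
[-0.05  0.3  -0.03]
```

At −89° the torque is near zero. I'll continue gently to the stop, expected near 98°.

```bash
python3 -m crank '[[[0,0,0],3,255],[[0,0,0],3,255],[[0,0,0],0,255]]'; python3 - <<'E'
from h import *
go(.5899,.1024,.1875)
print(monitor.observe()['ft_torque'].round(2))
E
python3 -m crank '[[[0,0,0],1.5,255],[[0,0,0],1.5,255],[[0,0,0],0,255]]'; python3 - <<'E'
from h import *
go(.5899,.1024,.1875)
print(monitor.observe()['ft_torque'].round(2))
E
```

```text
clock: 24.8
position: [0.5905, 0.1021, 0.1873]
ee_rot: [3.138, -0.141, 0.004]
force: [-1.3, -0.9, 9.5]
width: 0.149
pos [0.5905 0.1021 0.1873] yawY -95.1 tilt [ 0.003 -0.    -1.   ] q7 -1.42 f [-1.3 -0.9  9.5] w 0.149 t 24.8
rel cm (tool) [-0.06 -0.02 -0.02]
[-0.41  0.5   0.24]
clock: 25.1
position: [0.5904, 0.102, 0.1873]
ee_rot: [3.133, -0.219, 0.004]
force: [-1.6, -2.6, 9.1]
width: 0.153
pos [0.5904 0.102  0.1873] yawY -98.0 tilt [ 0.002 -0.001 -1.   ] q7 -1.46 f [-1.6 -2.6  9.1] w 0.153 t 25.1
rel cm (tool) [-0.06 -0.03 -0.02]
[-0.58  0.54  1.12]
```

The stop is reached at about 96–98°, where the torque jumps to 1.1 N·m. I'll back off 3° to unload the stop, still well inside the ±8° pocket window, and let the lid rise.

```bash
python3 -m crank '[[[0,0,0],-3,255],[[0,0,-0.1],0,255],[[0,0,-0.1],0,255],[[0,0,-0.1],0,255],[[0,0,0],0,255]]'; python3 - <<'E'
from h import *
go(.5899,.1024,.1875)
print(monitor.observe()['ft_torque'].round(2))
E
```

```text
clock: 25.6
position: [0.5904, 0.1021, 0.1898]
ee_rot: [3.138, -0.138, 0.004]
force: [2.3, -3.5, 6.6]
width: 0.149
pos [0.5904 0.1021 0.1898] yawY -95.1 tilt [ 0.002 -0.001 -1.   ] q7 -1.42 f [ 2.3 -3.5  6.6] w 0.149 t 25.6
rel cm (tool) [-0.05 -0.03  0.23]
[-0.78 -0.36  0.22]
```

```bash
python3 -m crank '[[[0,0,-0.1],0,255],[[0,0,-0.1],0,255],[[0,0,0],0,255]]'; python3 - <<'E'
from h import *
go(.5899,.1024,.1925)
print(monitor.observe()['ft_torque'].round(2))
E
```

```text
clock: 25.9
position: [0.5898, 0.1022, 0.1913]
ee_rot: [3.138, -0.139, 0.002]
force: [3.9, -4.3, 3.2]
width: 0.146
pos [0.5898 0.1022 0.1913] yawY -95.1 tilt [ 0.001 -0.001 -1.   ] q7 -1.43 f [ 3.9 -4.3  3.2] w 0.146 t 25.9
rel cm (tool) [ 0.   -0.02 -0.12]
[-0.91 -0.56  0.19]
```

```bash
python3 -m crank '[[[0,0,-0.1],0,255],[[0,0,0],0,255]]'; python3 - <<'E'
from h import *
go(.5899,.1024,.1925)
print(monitor.observe()['ft_torque'].round(2))
E
```

```text
clock: 26.1
position: [0.5895, 0.1023, 0.1921]
ee_rot: [3.138, -0.138, 0.001]
force: [2.3, -4.4, 2.3]
width: 0.148
pos [0.5895 0.1023 0.1921] yawY -95.1 tilt [ 0.    -0.001 -1.   ] q7 -1.43 f [ 2.3 -4.4  2.3] w 0.148 t 26.1
rel cm (tool) [ 0.04 -0.01 -0.04]
[-1.01 -0.49  0.19]
```

```bash
python3 -m crank '[[[0,0,0],0,160],[[0,0,0],0,160],[[0,0,0],0,160],[[0,0,0],0,160],[[0,0,0],0,160]]'; python3 -m crank '[[[0,0,-2],0,160],[[0,0,-4],0,160],[[0,0,-4],0,160],[[0,0,0],0,160],[[0,0,0],0,160]]'; python3 - <<'E'
from h import *
go(.5899,.1024,.1925)
for n in ["wrist","scene"]:
    im,d=get_image(n); c=get_calibration(n)
    x,y=map(int,px([.59,.102,.18],c)); x=max(80,min(x,560));y=max(80,min(y,320))
    cv2.imwrite(f"pics/{n}12.png",cv2.resize(im[y-80:y+80,x-80:x+80,::-1],None,fx=3.5,fy=3.5))
    P,u,v=pts(d,c); r=np.hypot(P[:,0]-.59,P[:,1]-.102)
    s=(r<.04)&(P[:,2]>.207)&(P[:,2]<.23); Q=P[s]
    print(n,s.sum(),Q[:,2].mean() if len(Q) else '',cv2.minAreaRect(Q[:,:2].astype(np.float32)) if len(Q)>10 else '')
    s=(r<.033)&(P[:,2]>.18)&(P[:,2]<.198); 
    if s.sum()>10:
        Q=P[s]; A=np.c_[Q[:,:2]-[.59,.102],np.ones(len(Q))]; print('disc top',len(Q),np.median(Q[:,2]),np.linalg.lstsq(A,Q[:,2],rcond=None)[0])
    s=(r<.055)&(r>.04)&(P[:,2]>.175)&(P[:,2]<.19); print('collar z',np.median(P[s,2]))
E
```

```text
clock: 26.6
position: [0.5891, 0.103, 0.1919]
ee_rot: [-3.138, 0.138, 0.001]
force: [-0.8, -0.7, -1.0]
width: 0.374
clock: 27.1
position: [0.5896, 0.1028, 0.2927]
ee_rot: [-3.138, 0.138, -0.002]
force: [0.0, 0.7, -0.9]
width: 0.374
pos [0.5896 0.1028 0.2927] yawY -95.0 tilt [ 0.001  0.001 -1.   ] q7 -1.5 f [ 0.   0.7 -0.9] w 0.374 t 27.1
rel cm (tool) [ 0.02  0.05 10.02]
wrist 997 0.21477737039967373 ((0.5883249044418335, 0.1022767573595047), (0.01370028406381607, 0.05383266136050224), 85.41109466552734)
disc top 2764 0.18705794981221613 [-9.88468882e-03  1.85267109e-05  1.87032977e-01]
collar z 0.1805773991302968
scene 231 0.21628142806155443 ((0.5886229872703552, 0.1040569469332695), (0.014278845861554146, 0.054579343646764755), 85.5459213256836)
disc top 563 0.1901704100846977 [-0.06165775 -0.00538126  0.19026443]
collar z 0.1837526934750419
```

View pics/wrist12.png

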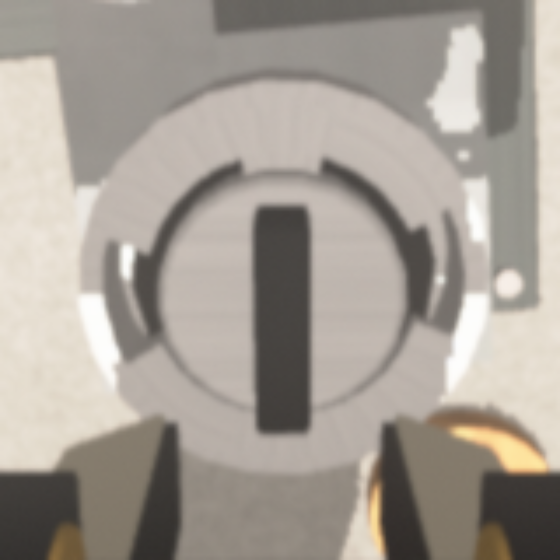

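View pics/scene12.png

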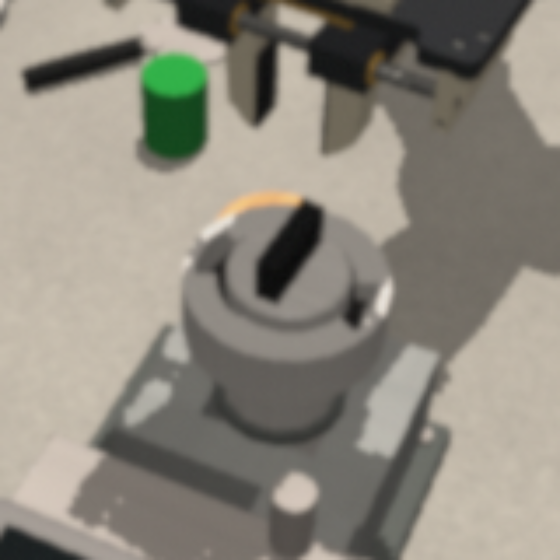

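The wrist crop shows the lid seated and square in the mouth, bar at (282,318), both notches empty. Disc top is 6.5 mm above the collar (locked 6.5, unlocked 7.5, jammed under the lip 4). Turn is 94.6°. One final look at the whole scene with the gripper opened and raised.

```bash
python3 -m crank '[[[0,0,-3],0,0],[[-4,0,-2],0,0],[[-4,0,0],0,0],[[0,0,0],0,0],[[0,0,0],0,0]]'; python3 - <<'E'
from h import *
go(.59,.102,.3)
im,d=get_image("scene"); cv2.imwrite("pics/s13.png",im[:,:,::-1])
c=get_calibration("scene"); P,u,v=pts(d,c); r=np.hypot(P[:,0]-.59,P[:,1]-.102)
s=(r<.04)&(P[:,2]>.207)&(P[:,2]<.23); Q=P[s]; print(Q[:,2].mean(),cv2.minAreaRect(Q[:,:2].astype(np.float32)))
E
```

```text
clock: 27.7
position: [0.5086, 0.111, 0.3414]
ee_rot: [-3.138, 0.134, 0.002]
force: [-0.5, 0.1, 0.1]
width: 0.754
pos [0.5086 0.111  0.3414] yawY -94.9 tilt [-0.001  0.001 -1.   ] q7 -1.65 f [-0.5  0.1  0.1] w 0.754 t 27.7
rel cm (tool) [8.2  0.21 4.12]
0.2162356448874813 ((0.5877396464347839, 0.10426567494869232), (0.01458934135735035, 0.05656648427248001), 85.21426391601562)
```

View pics/s13.png

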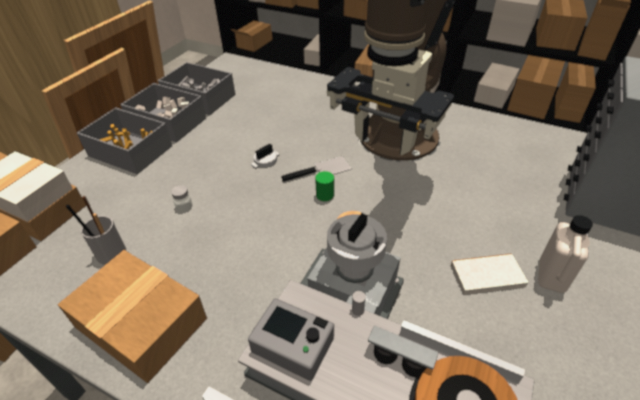

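The scene view shows the lid on the magazine at (357,235). The jar (180,198), offcut (489,273), green block (325,186) and the other lid (265,156) are where they were, and the arm is clear. Handing in.

```bash
python3 -c "
from cell import workorder
print(workorder.sign_off())"
```

```text
the job is handed in; nothing more can be done
None
```

The magazine is loaded and closed, and the job was handed in at about 28 s of the 72 s allowed. The short block went in first, the full-length ivory one on top, then the lid from the farther of the two look-alikes.

- **Blocks:** after each drop the wrist camera measured the block's top at z 0.083 m (0.085 expected) and then 0.153 m (0.155 expected), so both are seated.
- **Lid:** I set the ears in the notches and pushed down about 5 mm at roughly 10 N, slightly short of the 6 mm you gave as right. I turned it clockwise until it hit the stop at 96–98°, where the torque jumped to 1.1 N·m, then backed off 3° and let it rise.
- **Lock:** the disc top stands 6.5 mm above the collar, the locked height, at a 94.6° turn, within the pocket's ±8°. I did not test the lock by trying to turn it back.
- **Other things:** in the last picture the jar, offcut, green block and spare lid are where they were, and the arm touches nothing. The tape roll was mostly hidden behind the magazine there, but it showed in place in earlier wrist pictures.

The cameras disagreed by up to about 4 mm in y, so I used the mean, which the wrist camera confirmed. There were sideways forces of up to 4–5 N while the lid rose; they dropped to about 1 N when I let go.

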